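# Pack the stain-treatment caddy at the coin laundry

## Robot

A 6-joint arm with a two-finger parallel gripper is mounted at the origin on the work surface. World frame = base frame: x ahead of the robot, y to its left, z up, the work surface at z = 0. Lengths are in mm, angles in rad, forces in N, time in s.
With the tool pointing down it reaches from about 350 to 975 mm from the base axis. Payload 7.1 kg.
Tool frame: the origin (TCP) lies at the very end of the fingers, on their centre line; the grasp point (between the pads) lies 19 mm behind it; z points along the fingers, y is the direction in which the jaws open and shut (so a half turn about z gives the same grasp; the last joint's range is limited). The gripper opens to 88 mm and grips with 3 to 60 N. Pads are 20 mm wide; open, the fingers measure 115 mm over their backs; the gripper's body (75 mm by 178 mm) begins 61 mm behind the grasp point.
Start: joints at [1.196, 0.423, 1.63, -0, 1.089, -0.019], TCP at [217.681, 585.85, 222.675] pointing down, gripper open.
Joint ranges: [-3, 3], [-0.9, 2.11], [0.09, 2.58], [-1.31, 4.45], [0.11, 2.69], [-2.54, 2.54]. Speed limits (rad/s): [2.39, 2.39, 3.01, 3.14, 3.14, 3.14].

## Interface

Orientations are given as a rotation vector (axis times angle).
In Python, from workcell import ctrl, imaging gives the robot as it stands. The module is installed in compiled form; this text tells all that it offers.
- The arm moves only by the shell command python3 -m pendant 'ROWS'. ROWS is JSON, a list of rows, each an object with "turn": the turn, a rotation vector about the world's x, y, z in rad, a list of three; "dp": the shift along the world's x, y, z in m, a list of three; "claw": the finger opening in m, from 0 to 0.0878. A call has 1 to 8 rows; each row is the pose to reach, as a shift and turn from the pose commanded when the call began; what a row does not reach only later rows make up. A row lasts 1/10 s, in which the tool goes at most 50 mm and 8.59 degrees, less where a joint would pass 70% of its speed; a pose out of reach is approached as far as the arm can. A call with a gripper value outside its range is refused whole. The fingers move at their own pace and stop on an object; the grip force is fixed at half the most. Time passes only in rows, so rows that repeat a pose let the fingers close. It gives the time, the measured TCP pose, the force and the opening at its end, in the units of the state.
- ctrl.get_obs(): the state, without advancing time (a new reading comes with each control period).
- imaging.get_image(name): name is "scene" or "top"; returns a dict with "pixels" (420x560x3 uint8, blue, green, red), "fov_y" (degrees; the focal length in pixels is half the picture's height over the tangent of half this angle, whatever the lens; pixels are square), "cx", "cy" (the principal point, pixels), "k1" (the pictures are not rectified: a ray, as slopes to the right and down, at radius r is drawn at 1 + k1 r^2 times it, then the intrinsics apply), "xyz" and "rotation" of the camera in the world. Camera axes: x right, y up, looking along -z (the intrinsics and any distortion apply to the point x, -y, -z); pixel columns grow to the right and rows downward; lengths in mm; the calibration is good to about 2 mm. A picture is of the moment at which its call begins. There is no depth.
- ctrl.close_job(): hands the job in, once; it reports no verdict.
The state is a dict: "t": time; "qpos": joint angles; "qvel": joint speeds; "joint_torque": joint torques, N m; "ee_pos": TCP position; "orientation": TCP orientation; "ft_force": force on the tool from outside, world axes, zero at the start; "moment": the same for the moment, N m; "width": finger opening in mm.
Only numpy, scipy, OpenCV 4.12 (cv2) and the standard library are available. Lean on these libraries where they do the work, as an engineer would, in place of code of your own. Each camera call takes 0.05 s, during which the arm holds its last target.

## Task

Pack the blue stain-treatment caddy for the next customer: the scrubbing brush with the bow handle goes lengthwise, bristles down, in the long compartment, and in the row of three the lidded tub goes in the widest, the measuring cup in the middle one and the bottle with the plain cap in the narrowest, each set down upright on the caddy floor. The pump bottle, the scoop and the flat brush without a handle belong to the counter: leave them where they are.

Things in the scene. Friction and masses are not known exactly. Their poses are not given: they have to be found in the camera images.
- caddy: Blue open caddy, fixed, any yaw, 272 x 196 mm (x, y). Origin: centre of underside. Floor 4 mm thick; wall tops at 46 mm, divider tops 36 mm; grip loops stick out 26 mm at both ends. -y half: long compartment, inside 262 x 78, centre (0, -54) mm. +y half: three in a row, inside 104 mm in y, centred at y = 41: widest 104 in x, centred at x = -79; middle 86, x = 20; narrowest 64, x = 99.
- bow_brush: Wooden scrubbing brush to be packed: block 130 x 56 mm (x, y), black bristles below, block top at 40 mm, and above it a bow handle: a bar along x, 22 mm wide, 86 mm long, from 66 to 82 mm height, open beneath. 130 g. Origin at the centre of the bristle underside, x along its length, z up. Take it by the middle of the bar, across its width. It starts on the mat.
- tub: White lidded round tub to be packed: body 84 mm diameter to 61 mm height with a rounded shoulder, ribbed grey lid 60 mm in diameter (62 mm over its ribs) from 62 to 90 mm height. 0.2 to 0.4 kg. Origin at the centre of the underside, z up. Take it by the lid. It starts on the mat.
- cup: White measuring cup to be packed: open at the top, no handle, 60 mm diameter at the base, 64 mm at the rim, 60 mm high, wall 3 mm, 40 g. Origin at the centre of the underside, z up. It starts upright on the mat.
- bottle: White bottle with a plain grey cap to be packed: 46 mm diameter up to 90 mm height, then a shoulder and a cap 31 mm in diameter; 118 mm high in all, 0.08 to 0.18 kg. Origin at the centre of the underside, z up. It starts upright on the mat.
- pump_bottle: Look-alike to be left: the same white 46 mm bottle body with a grey pump head and a spout that sticks out 41 mm from the axis along its x; 125 mm high, loose. Origin at the centre of the underside.
- scoop: Look-alike to be left: white scoop, a 60 mm wide, 48 mm high cup with a flat handle; 132 mm long along its x (cup centre at x = -36 mm, handle end at x = +66 mm), loose. Origin under the middle of its length.
- flat_brush: Look-alike to be left: wooden brush like the first but without a bow handle, 126 x 54 mm (x, y), 40 mm high, loose. Origin at the centre of the underside, x along its length.
- mat: Thin black rubber counter mat, 350 x 420 mm (x, y), 2 mm thick, fixed; all the loose things start on it. Origin at the centre of its underside.
There are look-alikes about, which are no part of the job. Leave any orange or red look-alike of the bow_brush alone.

How it is judged:
By the outcome, as a careful person would: the job done as asked, in the order asked, and still so for the second after the job is handed in, with the robot touching nothing.
It also fails if it takes over 128 s, if anything falls off the work surface, if the arm or the gripper's body presses on something with over 40 N, if the wrist force passes 120 N, or if a joint passes its speed limit or range.

## Working session

There is one attempt and no reset: what is moved stays moved. The work goes in short steps, Python scripts to look and compute and a shell command to move; the robot and the scene stay as the last step left them, time stands still between calls to the robot, and variables do not carry over. Pictures are saved under pics/ and viewed, and the job is handed in when it is done.

```bash
mkdir -p pics
cat > h.py <<'E'
import numpy as np, cv2
from workcell import ctrl, imaging
def snap(n,f):
    im=imaging.get_image(n); cv2.imwrite('pics/'+f,im['pixels']); 
    import pickle; pickle.dump(im,open('pics/'+f+'.pkl','wb')); return im
def load(f):
    import pickle; return pickle.load(open('pics/'+f+'.pkl','rb'))
def K(im):
    f=im['pixels'].shape[0]/2/np.tan(np.radians(im['fov_y'])/2); return f
def ray(im,u,v):
    f=K(im); d=np.array([(u-im['cx'])/f,(v-im['cy'])/f]); s=d.copy()
    for _ in range(30): s=d/(1+im['k1']*(s@s))
    R=np.array(im['rotation']); 
    if R.shape!=(3,3): R=cv2.Rodrigues(R.astype(float))[0]
    return np.array(im['xyz'],float), R@np.array([s[0],-s[1],-1])
def atz(im,u,v,z):
    o,d=ray(im,u,v); return o+d*(z-o[2])/d[2]
def proj(im,p):
    R=np.array(im['rotation']); 
    if R.shape!=(3,3): R=cv2.Rodrigues(R.astype(float))[0]
    c=R.T@(np.array(p,float)-np.array(im['xyz'])); s=np.array([c[0],-c[1]])/-c[2]
    s=s*(1+im['k1']*(s@s)); return s*K(im)+[im['cx'],im['cy']]
E
python3 - <<'E'
from h import *
for n in('scene','top'):
    im=snap(n,n+'0.png'); print({k:im[k] for k in im if k!='pixels'})
print(ctrl.get_obs())
E
```

```text
{'fov_y': 53.203036554023036, 'cx': 282.2690355470545, 'cy': 212.97004344787652, 'k1': -0.07298966102849758, 'xyz': array([1330.51649398, -555.08406242,  960.86901561]), 'rotation': array([0.71211283, 0.42334194, 0.9732613 ])}
{'fov_y': 50.72695711294499, 'cx': 285.1661705069169, 'cy': 205.2768062141723, 'k1': -0.1168030383300617, 'xyz': array([ 350.26232314,  -77.3464495 , 1411.98251405]), 'rotation': array([ 0.0982614 , -0.11813478, -1.56557584])}
{'t': 0.1, 'qpos': array([ 1.19597443e+00,  4.23743937e-01,  1.63057513e+00, -2.27054916e-05,
        1.08862041e+00, -1.89973982e-02]), 'qvel': array([-0.00086417, -0.0024893 , -0.00113275, -0.0006572 , -0.00085591,
        0.00069441]), 'joint_torque': array([ 1.27166699e-03, -5.45617640e+01, -2.74325502e+01,  6.46108529e-02,
        1.88563275e-02, -6.68428726e-06]), 'ee_pos': array([217.52862412, 585.40294767, 222.00733386]), 'orientation': array([-5.55924323e-01, -3.09176594e+00,  2.08072162e-03]), 'ft_force': array([-0.49972783, -0.71725872, -0.88981385]), 'moment': array([0.04279406, 0.01250838, 0.01313217]), 'width': 87.81837400775746}
```

View pics/scene0.png

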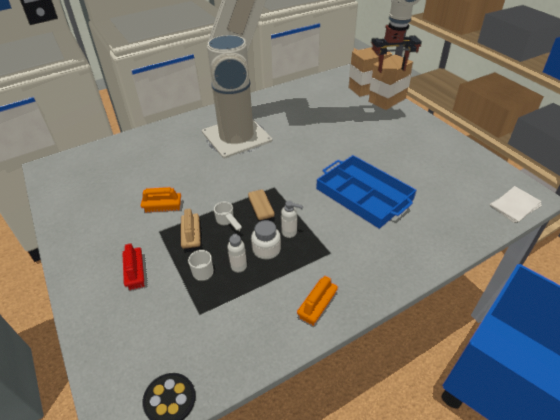

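View pics/top0.png

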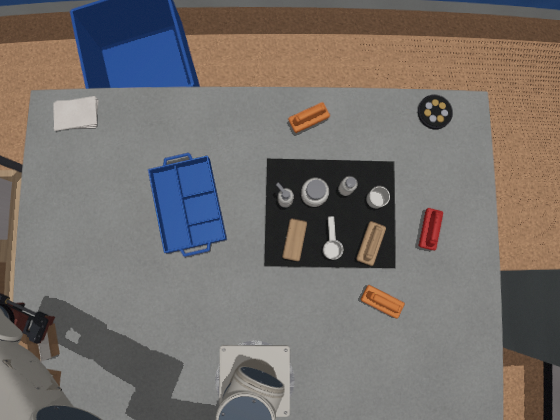

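Run:
```python
from h import *
a=load('top0.png')['pixels']
def crop(a,x,y,w,h,s,f):
    c=cv2.resize(a[y:y+h,x:x+w],None,fx=s,fy=s,interpolation=cv2.INTER_CUBIC)
    for i in range(0,w,10): cv2.line(c,(i*s,0),(i*s,6 if i%50 else 14),(0,255,255),1); 
    for j in range(0,h,10): cv2.line(c,(0,j*s),(6 if j%50 else 14,j*s),(0,255,255),1)
    cv2.imwrite('pics/'+f,c)
crop(a,260,155,140,120,5,'c1.png')
crop(a,145,150,90,110,5,'c2.png')
b=load('scene0.png')['pixels']
crop(b,160,180,170,120,4,'c3.png')
```

```text
(no output)
```

View pics/c1.png

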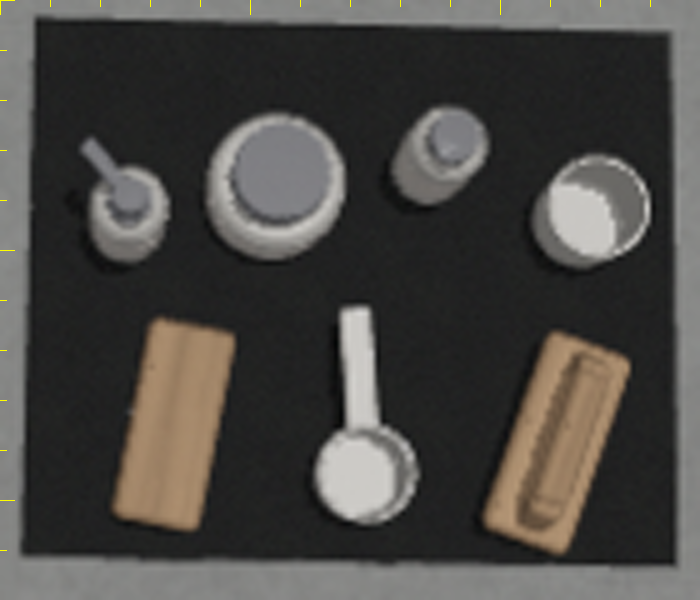

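View pics/c2.png

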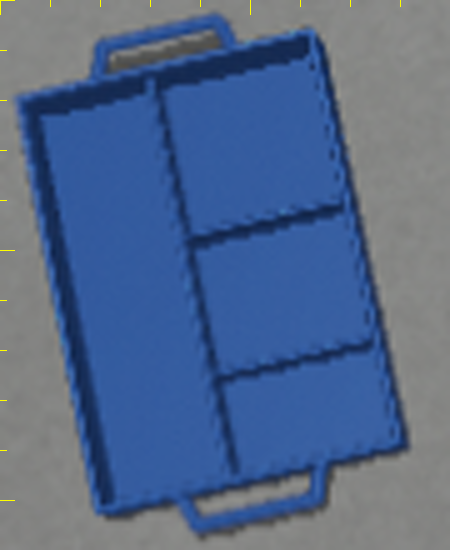

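View pics/c3.png

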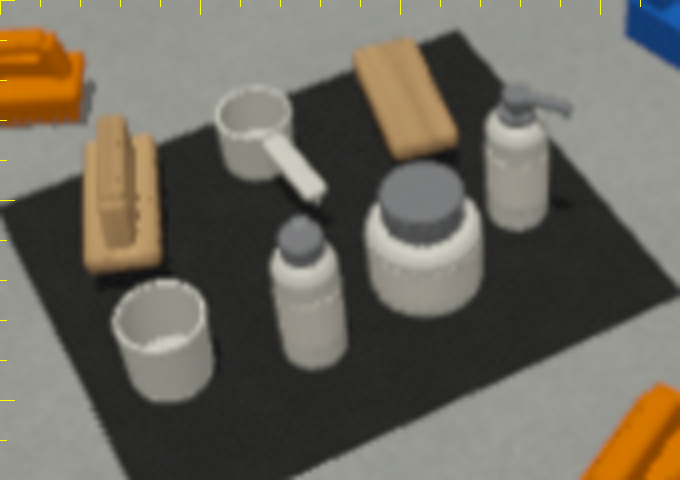

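```bash
cat > fit.py <<'E'
from h import *
from scipy.optimize import least_squares
T=load('top0.png');S=load('scene0.png')
c1=lambda x,y:(260+x/5-.4,155+y/5-.4); c2=lambda x,y:(145+x/5-.4,150+y/5-.4); c3=lambda x,y:(160+x/4-.4,180+y/4-.4)
for n,p,q,z in[('tub',c1(281,175),c3(422,192),92),('bottle',c1(456,138),c3(301,236),120),('cup',c1(599,205),c3(160,317),62)]:
    print(n,atz(T,*p,z).round(1),atz(S,*q,z).round(1))
# bow brush base on scene: block top corners at z42
cor=[atz(T,*c1(*p),42)[:2] for p in[(558,332),(630,358),(567,553),(485,525)]]
cor=np.array(cor);print('brush',cor.round(1),cor.mean(0).round(1))
print([np.linalg.norm(cor[i]-cor[i-1]).round(1) for i in range(4)])
d=(cor[0]+cor[1]-cor[2]-cor[3]);print('yaw',np.arctan2(d[1],d[0]))
cs=[atz(S,*c3(*p),42)[:2] for p in[(85,135),(157,137),(160,265),(88,268)]];print('scene brush',np.mean(cs,0).round(1))
cor=np.array([atz(T,*c2(*p),46)[:2] for p in[(20,98),(315,30),(407,447),(102,516)]]);print('caddy',cor.round(1),cor.mean(0).round(1))
print([np.linalg.norm(cor[i]-cor[i-1]).round(1) for i in range(4)])
d=cor[2]+cor[3]-cor[0]-cor[1];print('yaw x',np.arctan2(d[1],d[0]));d=cor[1]+cor[2]-cor[0]-cor[3];print('yaw y',np.arctan2(-d[0],d[1]))
E
python3 fit.py
python3 - <<'E'
from h import *
b=load('scene0.png')['pixels'];c=cv2.resize(b[145:230,305:425],None,fx=6,fy=6,interpolation=cv2.INTER_CUBIC);cv2.imwrite('pics/c4.png',c)
E
```

```text
tub [ 581.6 -186.6   92. ] [ 589.  -188.5   92. ]
bottle [ 599.6 -289.1  120. ] [ 606.1 -290.1  120. ]
cup [ 568.9 -387.5   62. ] [ 573.1 -388.9   62. ]
brush [[ 491.6 -363.9]
 [ 475.2 -409.1]
 [ 354.1 -366.6]
 [ 371.5 -315.7]] [ 423.1 -363.8]
[np.float64(129.3), np.float64(48.1), np.float64(128.4), np.float64(53.8)]
yaw -0.3599604773850431
scene brush [ 434. -365.]
caddy [[653.9 339.3]
 [698.  151.8]
 [434.2  87.8]
 [390.4 276.3]] [544.1 213.8]
[np.float64(271.0), np.float64(192.7), np.float64(271.5), np.float64(193.6)]
yaw x -2.905358791289455
yaw y -2.912133613064373
```

View pics/c4.png

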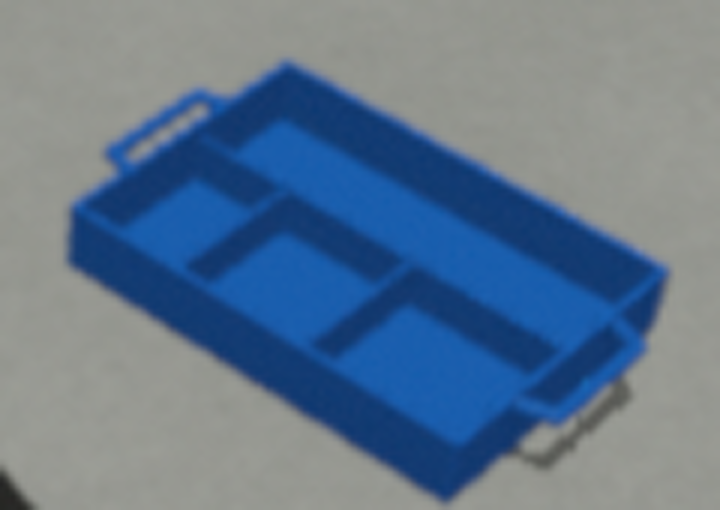

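```bash
cat >> fit.py <<'E'
print('----')
c4=lambda x,y:(305+x/6-.4,145+y/6-.4)
cor=np.array([atz(S,*c4(*p),46)[:2] for p in[(288,64),(665,270),(460,447),(74,206)]]);print('caddyS',cor.round(1),cor.mean(0).round(1))
print([np.linalg.norm(cor[i]-cor[i-1]).round(1) for i in range(4)])
m=np.array([atz(T,*c1(*p),2)[:2] for p in[(37,17),(669,33),(677,565),(22,555)]]);print('matT',m.round(1),m.mean(0))
m=np.array([atz(S,*p,2)[:2] for p in[(160.5,233),(275.5,187.5),(329,252.5),(193,301)]]);print('matS',m.round(1),m.mean(0))
print('origin in T,S',proj(T,[0,0,0]),proj(S,[0,0,0]))
E
python3 fit.py | sed -n '/----/,$p'
python3 - <<'E'
from h import *
b=load('scene0.png')['pixels'];c=cv2.resize(b[175:305,155:335],None,fx=4,fy=4,interpolation=cv2.INTER_CUBIC);cv2.imwrite('pics/c5.png',c)
a=cv2.resize(load('top0.png')['pixels'][335:420,205:305],None,fx=3,fy=3);d=cv2.resize(b[100:165,190:285],None,fx=3,fy=3)
o=np.zeros((max(a.shape[0],d.shape[0]),a.shape[1]+d.shape[1],3),np.uint8);o[:a.shape[0],:a.shape[1]]=a;o[:d.shape[0],a.shape[1]:]=d;cv2.imwrite('pics/c6.png',o)
E
```

```text
----
caddyS [[399.6 275.5]
 [658.  337.8]
 [704.4 151.8]
 [442.6  90.9]] [551.1 214. ]
[np.float64(189.6), np.float64(265.8), np.float64(191.7), np.float64(268.8)]
matT [[ 701.5  -35.5]
 [ 693.8 -451.7]
 [ 346.2 -446.1]
 [ 353.2  -28.5]] [ 523.67580895 -240.42919806]
matS [[ 360.8 -443.7]
 [ 362.9  -26.6]
 [ 700.9  -37.8]
 [ 650.4 -450.9]] [ 518.73459889 -239.74890527]
origin in T,S [254.27274209 379.33230557] [236.50564391 135.53060998]
```

View pics/c5.png

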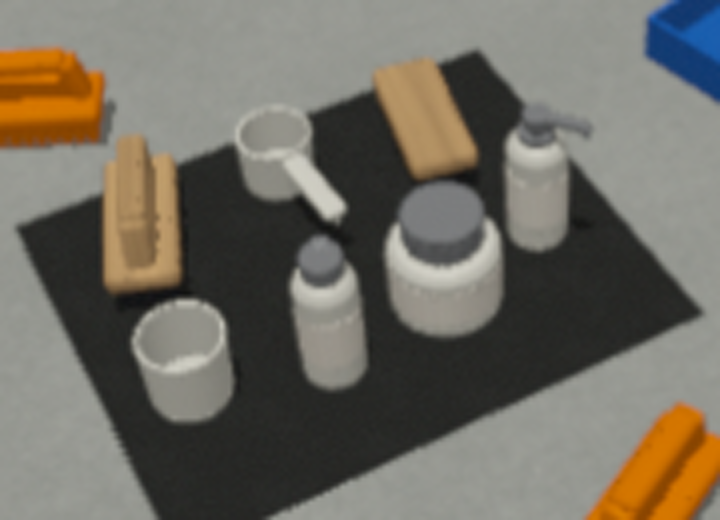

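View pics/c6.png

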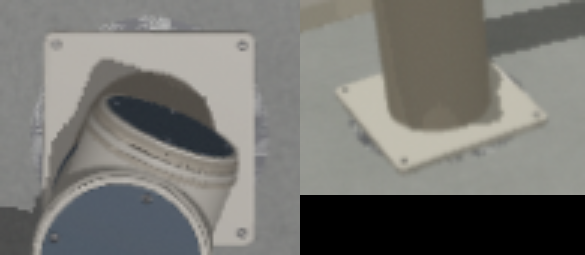

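```bash
python3 -m pendant '[{"turn":[0,0,0],"dp":[0.24,-0.3,0],"claw":0.06},{"turn":[0,0,0],"dp":[0.24,-0.3,0],"claw":0.06},{"turn":[0,0,0],"dp":[0.24,-0.3,0],"claw":0.06},{"turn":[0,0,0],"dp":[0.24,-0.3,0],"claw":0.06},{"turn":[0,0,0],"dp":[0.24,-0.3,0],"claw":0.06},{"turn":[0,0,0],"dp":[0.24,-0.3,0],"claw":0.06},{"turn":[0,0,0],"dp":[0.24,-0.3,0],"claw":0.06},{"turn":[0,0,0],"dp":[0.24,-0.3,0],"claw":0.06}]'
```

```text
t: 0.9
ee_pos: [459.0, 283.3, 222.5]
orientation: [-0.558, -3.092, 0.001]
ft_force: [-0.0, 0.7, -0.2]
width: 59.4
```

```bash
python3 -m pendant '[{"turn":[0,0,0],"dp":[0,-0.4,0],"claw":0.06},{"turn":[0,0,0],"dp":[0,-0.4,0],"claw":0.06},{"turn":[0,0,0],"dp":[0,-0.4,0],"claw":0.06},{"turn":[0,0,0],"dp":[0,-0.4,0],"claw":0.06},{"turn":[0,0,0],"dp":[0,-0.4,0],"claw":0.06},{"turn":[0,0,0],"dp":[0,-0.4,0],"claw":0.06},{"turn":[0,0,0],"dp":[0,-0.4,0],"claw":0.06},{"turn":[0,0,0],"dp":[0,-0.4,0],"claw":0.06}]'
python3 -m pendant '[{"turn":[0,0,0],"dp":[-0.03,-0.25,-0.08],"claw":0.06},{"turn":[0,0,0],"dp":[-0.03,-0.25,-0.08],"claw":0.06},{"turn":[0,0,0],"dp":[-0.03,-0.25,-0.08],"claw":0.06},{"turn":[0,0,0],"dp":[-0.03,-0.25,-0.08],"claw":0.06},{"turn":[0,0,0],"dp":[-0.03,-0.25,-0.08],"claw":0.06},{"turn":[0,0,0],"dp":[-0.03,-0.25,-0.08],"claw":0.06},{"turn":[0,0,0],"dp":[-0.03,-0.25,-0.08],"claw":0.06},{"turn":[0,0,0],"dp":[-0.03,-0.25,-0.08],"claw":0.06}]'
python3 - <<'E'
from h import *
S=snap('scene','s1.png');T=snap('top','t1.png');o=ctrl.get_obs();print(o['ee_pos'],o['orientation'],o['qpos'])
for im,f,s in((S,'s1c.png',5),(T,'t1c.png',5)):
    u,v=proj(im,o['ee_pos']);print(u,v)
    x,y=int(u)-60,int(v)-50;print(x,y)
    cv2.imwrite('pics/'+f,cv2.resize(im['pixels'][y:y+100,x:x+120],None,fx=s,fy=s,interpolation=cv2.INTER_CUBIC))
E
```

```text
t: 1.7
ee_pos: [457.1, -116.1, 222.7]
orientation: [0.556, 3.092, 0.0]
ft_force: [-0.4, -0.5, -1.0]
width: 59.6
t: 2.5
ee_pos: [427.5, -363.1, 142.6]
orientation: [-0.556, -3.091, -0.001]
ft_force: [-0.1, 0.7, -0.7]
width: 60.3
[ 428.05473266 -362.61209797  143.17238715] [5.53656987e-01 3.09230165e+00 3.24715542e-04] [-7.24162524e-01  4.36277528e-01  1.82918278e+00  3.09419817e-04
  8.76139475e-01 -1.94082402e+00]
184.2656217790335 203.53861188621448
124 153
378.42041756191816 239.30265837675444
318 189
```

View pics/s1c.png

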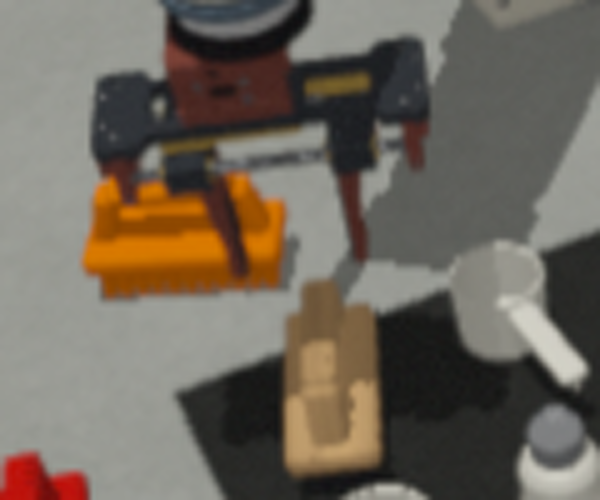

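View pics/t1c.png

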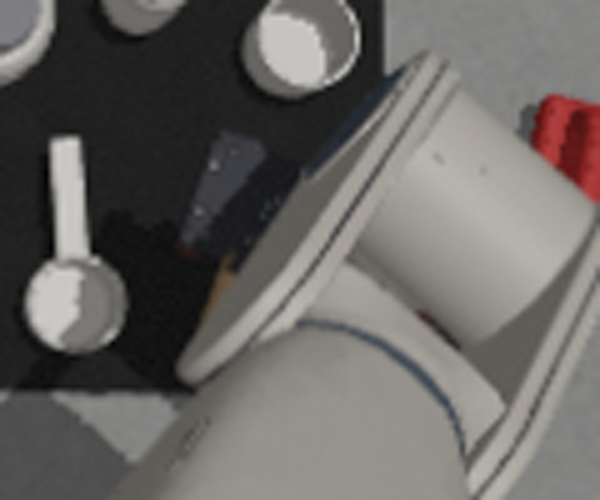

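```bash
python3 -m pendant '[{"turn":[0,0,0],"dp":[0,-0.001,-0.03],"claw":0.06},{"turn":[0,0,0],"dp":[0,-0.001,-0.055],"claw":0.06},{"turn":[0,0,0],"dp":[0,-0.001,-0.075],"claw":0.06},{"turn":[0,0,0],"dp":[0,-0.001,-0.086],"claw":0.06},{"turn":[0,0,0],"dp":[0,-0.001,-0.086],"claw":0.06},{"turn":[0,0,0],"dp":[0,-0.001,-0.086],"claw":0.06}]'
python3 - <<'E'
from h import *
S=snap('scene','s2.png')
cv2.imwrite('pics/s2c.png',cv2.resize(S['pixels'][170:270,130:250],None,fx=5,fy=5,interpolation=cv2.INTER_CUBIC))
E
```

```text
t: 3.2
ee_pos: [428.3, -364.9, 57.5]
orientation: [0.554, 3.092, -0.001]
ft_force: [-0.0, -0.0, 0.8]
width: 59.9
```

View pics/s2c.png

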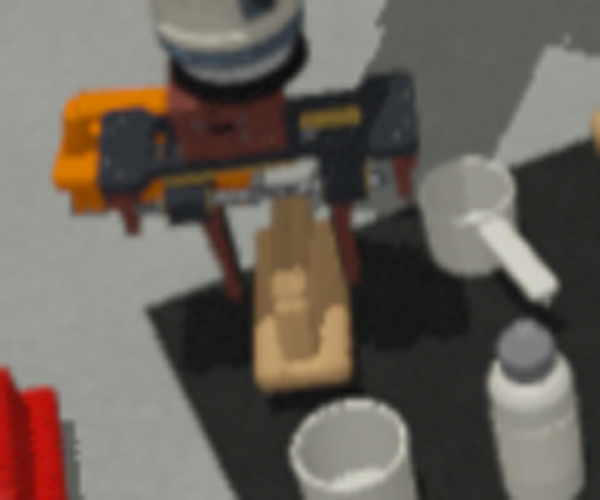

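```bash
python3 -m pendant '[{"turn":[0,0,0],"dp":[0,0,0],"claw":0.01},{"turn":[0,0,0],"dp":[0,0,0],"claw":0.01},{"turn":[0,0,0],"dp":[0,0,0],"claw":0.01},{"turn":[0,0,0],"dp":[0,0,0],"claw":0.01},{"turn":[0,0,0],"dp":[0,0,0],"claw":0.01},{"turn":[0,0,0],"dp":[0,0,0],"claw":0.01},{"turn":[0,0,0],"dp":[0,0,0],"claw":0.01},{"turn":[0,0,0],"dp":[0,0,0],"claw":0.01}]'
python3 - <<'E'
import numpy as np
for cx in (544,547.5,551):
  y=-2.908;c,s=np.cos(y),np.sin(y)
  for n,p in dict(brush=(0,-54),tub=(-79,41),cup=(20,41),bottle=(99,41)).items(): print(n,cx+c*p[0]-s*p[1],214+s*p[0]+c*p[1])
E
```

```text
t: 4.05
ee_pos: [427.7, -365.1, 56.7]
orientation: [-0.556, -3.092, -0.0]
ft_force: [0.1, 0.4, 0.2]
width: 21.6
brush 531.5003990962646 266.5334177190799
tub 630.3448821640826 192.39996935023737
cup 534.0336163457695 169.4840343600559
bottle 457.17917190489334 151.19758118607263
brush 535.0003990962646 266.5334177190799
tub 633.8448821640826 192.39996935023737
cup 537.5336163457695 169.4840343600559
bottle 460.67917190489334 151.19758118607263
brush 538.5003990962646 266.5334177190799
tub 637.3448821640826 192.39996935023737
cup 541.0336163457695 169.4840343600559
bottle 464.17917190489334 151.19758118607263
```

Gripped (21.6 mm). Lift, then carry across with a clockwise-to-caddy turn of +0.59 rad.

```bash
python3 -m pendant '[{"turn":[0,0,0],"dp":[0,0,0.03],"claw":0.01},{"turn":[0,0,0],"dp":[0,0,0.07],"claw":0.01},{"turn":[0,0,0],"dp":[0,0,0.11],"claw":0.01},{"turn":[0,0,0],"dp":[0,0,0.15],"claw":0.01},{"turn":[0,0,0],"dp":[0,0,0.15],"claw":0.01}]'
python3 -m pendant '[{"turn":[0,0,0.591],"dp":[0.065,0.38,0],"claw":0.01},{"turn":[0,0,0.591],"dp":[0.065,0.38,0],"claw":0.01},{"turn":[0,0,0.591],"dp":[0.065,0.38,0],"claw":0.01},{"turn":[0,0,0.591],"dp":[0.065,0.38,0],"claw":0.01},{"turn":[0,0,0.591],"dp":[0.065,0.38,0],"claw":0.01},{"turn":[0,0,0.591],"dp":[0.065,0.38,0],"claw":0.01},{"turn":[0,0,0.591],"dp":[0.065,0.38,0],"claw":0.01},{"turn":[0,0,0.591],"dp":[0.065,0.38,0],"claw":0.01}]'
```

```text
t: 4.55
ee_pos: [430.1, -367.3, 212.0]
orientation: [0.554, 3.084, -0.008]
ft_force: [0.9, 0.0, -2.2]
width: 21.9
t: 5.35
ee_pos: [492.1, 17.6, 205.7]
orientation: [0.37, -3.118, -0.001]
ft_force: [0.6, -0.6, -0.0]
width: 21.7
```

```bash
python3 -m pendant '[{"turn":[0,0,0],"dp":[0.043,0.2515,0],"claw":0.01},{"turn":[0,0,0],"dp":[0.043,0.2515,0],"claw":0.01},{"turn":[0,0,0],"dp":[0.043,0.2515,0],"claw":0.01},{"turn":[0,0,0],"dp":[0.043,0.2515,0],"claw":0.01},{"turn":[0,0,0],"dp":[0.043,0.2515,0],"claw":0.01},{"turn":[0,0,0],"dp":[0.043,0.2515,-0.04],"claw":0.01},{"turn":[0,0,0],"dp":[0.043,0.2515,-0.08],"claw":0.01},{"turn":[0,0,0],"dp":[0.043,0.2515,-0.08],"claw":0.01}]'
python3 - <<'E'
from h import *
S=snap('scene','s3.png');T=snap('top','t3.png');o=ctrl.get_obs();print(o['ee_pos'])
cv2.imwrite('pics/s3c.png',cv2.resize(S['pixels'][110:235,300:430],None,fx=5,fy=5,interpolation=cv2.INTER_CUBIC)[:600])
cv2.imwrite('pics/t3c.png',cv2.resize(T['pixels'][150:270,140:260],None,fx=5,fy=5,interpolation=cv2.INTER_CUBIC))
E
```

```text
t: 6.15
ee_pos: [531.1, 264.9, 120.5]
orientation: [0.369, -3.109, 0.006]
ft_force: [-0.6, 0.6, -0.8]
width: 21.5
[534.8400686  265.83396677 125.75325979]
```

View pics/s3c.png

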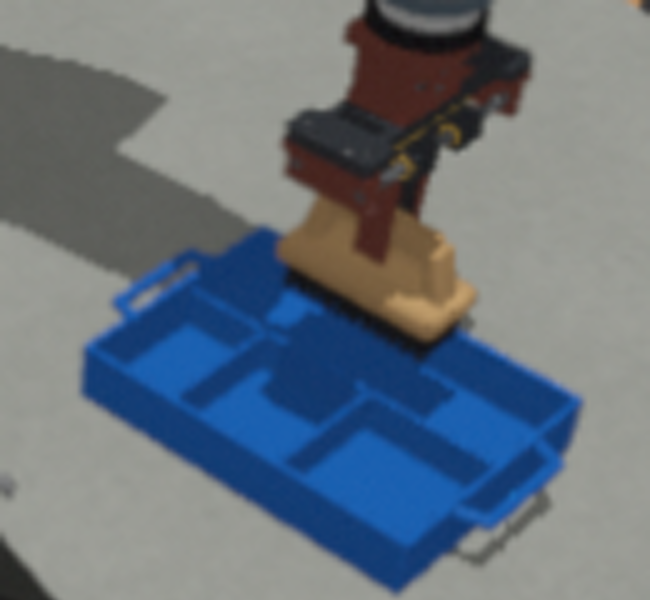

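View pics/t3c.png

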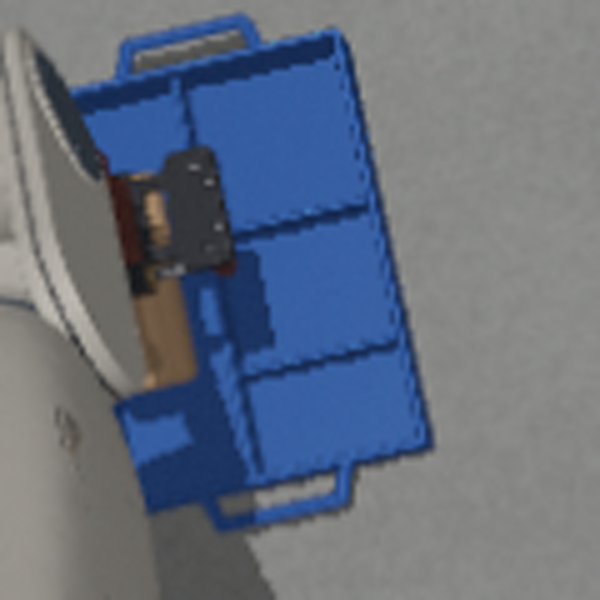

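Run:
```python
from h import *
T=load('t3.png');S=load('s3.png');c,s=np.cos(.236),np.sin(.236)
for dx,dy,z in[(-65,-28,111),(65,-28,111),(65,28,111)]:
    p=[534.8+c*dx-s*dy,265.8+s*dx+c*dy,z]; print(p,proj(T,p),(proj(T,p)-[140,150])*5, (proj(S,p)-[300,110])*5)
```

```text
[np.float64(478.1485649431925), np.float64(223.37813174783167), 111] [178.06357939 222.51403491] [190.31789696 362.57017454] [282.54144063 232.58650577]
[np.float64(604.5450965199375), np.float64(253.77413157295513), 111] [169.53664327 180.55443779] [147.68321634 152.77218897] [442.46740018 319.68603585]
[np.float64(591.4514350568074), np.float64(308.22186825216835), 111] [151.51287255 184.82803968] [ 57.56436276 174.14019841] [492.70108596 281.2661084 ]
```

```bash
python3 -m pendant '[{"turn":[0,0,0],"dp":[0,0,-0.02],"claw":0.01},{"turn":[0,0,0],"dp":[0,0,-0.035],"claw":0.01},{"turn":[0,0,0],"dp":[0,0,-0.047],"claw":0.01},{"turn":[0,0,0],"dp":[0,0,-0.055],"claw":0.01},{"turn":[0,0,0],"dp":[0,0,-0.061],"claw":0.01},{"turn":[0,0,0],"dp":[0,0,-0.065],"claw":0.01},{"turn":[0,0,0],"dp":[0,0,-0.067],"claw":0.01},{"turn":[0,0,0],"dp":[0,0,-0.067],"claw":0.01}]'
python3 - <<'E'
from h import *
S=snap('scene','s4.png');o=ctrl.get_obs();print(o['ee_pos'],o['ft_force'])
cv2.imwrite('pics/s4c.png',cv2.resize(S['pixels'][110:235,300:430],None,fx=5,fy=5,interpolation=cv2.INTER_CUBIC)[:600])
E
```

```text
t: 7.05
ee_pos: [535.7, 266.4, 59.7]
orientation: [0.369, -3.12, -0.0]
ft_force: [-0.4, 0.1, -0.2]
width: 21.8
[535.8212169  266.44938424  59.84198521] [-0.28540464  0.14287752 -1.46254823]
```

View pics/s4c.png

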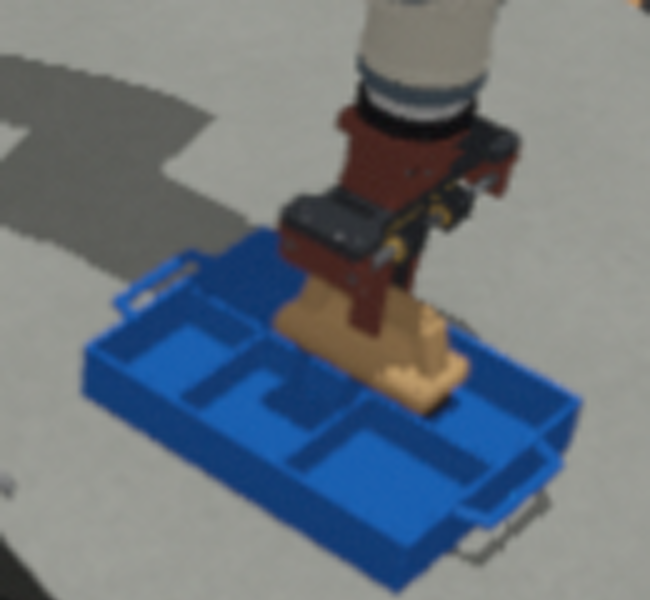

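```bash
python3 -m pendant '[{"turn":[0,0,0],"dp":[0,0,-0.001],"claw":0.01},{"turn":[0,0,0],"dp":[0,0,-0.001],"claw":0.01},{"turn":[0,0,0],"dp":[0,0,-0.001],"claw":0.05},{"turn":[0,0,0],"dp":[0,0,-0.001],"claw":0.05},{"turn":[0,0,0],"dp":[0,0,-0.001],"claw":0.05},{"turn":[0,0,0],"dp":[0,0,-0.001],"claw":0.05},{"turn":[0,0,0],"dp":[0,0,-0.001],"claw":0.05},{"turn":[0,0,0],"dp":[0,0,-0.001],"claw":0.05}]'
python3 -m pendant '[{"turn":[0,0,0],"dp":[0,0,0.03],"claw":0.06},{"turn":[0,0,0],"dp":[0,0,0.07],"claw":0.07},{"turn":[0,0,0],"dp":[0,0,0.11],"claw":0.085},{"turn":[0,0,0],"dp":[0,0,0.15],"claw":0.085},{"turn":[0,0,0],"dp":[0,0,0.15],"claw":0.085}]'
```

```text
t: 7.9
ee_pos: [535.7, 266.3, 58.7]
orientation: [-0.369, 3.12, 0.0]
ft_force: [0.3, 0.1, -0.8]
width: 50.2
t: 8.4
ee_pos: [538.8, 267.8, 214.6]
orientation: [-0.367, 3.11, 0.005]
ft_force: [-0.2, 0.2, 0.4]
width: 83.9
```

```bash
python3 -m pendant '[{"turn":[0,0,-1.171],"dp":[0.04,-0.39,0],"claw":0.085},{"turn":[0,0,-1.171],"dp":[0.04,-0.39,0],"claw":0.085},{"turn":[0,0,-1.171],"dp":[0.04,-0.39,0],"claw":0.085},{"turn":[0,0,-1.171],"dp":[0.04,-0.39,0],"claw":0.085},{"turn":[0,0,-1.171],"dp":[0.04,-0.39,0],"claw":0.085},{"turn":[0,0,-1.171],"dp":[0.04,-0.39,0],"claw":0.085},{"turn":[0,0,-1.171],"dp":[0.04,-0.39,0],"claw":0.085},{"turn":[0,0,-1.171],"dp":[0.04,-0.39,0],"claw":0.085}]'
python3 -m pendant '[{"turn":[0,0,-0.4],"dp":[0.009,-0.064,0],"claw":0.085},{"turn":[0,0,-0.4],"dp":[0.009,-0.064,0],"claw":0.085},{"turn":[0,0,-0.4],"dp":[0.009,-0.064,-0.04],"claw":0.085},{"turn":[0,0,-0.4],"dp":[0.009,-0.064,-0.08],"claw":0.085},{"turn":[0,0,-0.4],"dp":[0.009,-0.064,-0.08],"claw":0.085},{"turn":[0,0,-0.4],"dp":[0.009,-0.064,-0.08],"claw":0.085}]'
python3 - <<'E'
from h import *
S=snap('scene','s5.png');T=snap('top','t5.png');o=ctrl.get_obs();print(o['ee_pos'],o['orientation'])
cv2.imwrite('pics/s5c.png',cv2.resize(S['pixels'][155:275,195:335],None,fx=5,fy=5,interpolation=cv2.INTER_CUBIC)[:600])
cv2.imwrite('pics/t5.png',T['pixels'])
E
```

```text
t: 9.2
ee_pos: [575.2, -126.1, 208.0]
orientation: [-1.426, -2.799, 0.0]
ft_force: [0.2, 0.4, 0.4]
width: 85.1
t: 9.8
ee_pos: [584.2, -187.4, 128.2]
orientation: [-1.944, -2.465, 0.001]
ft_force: [0.8, -0.6, -0.1]
width: 85.2
[ 585.88541702 -187.82204212  130.39752537] [1.94360759e+00 2.46523893e+00 1.31384388e-03]
```

View pics/s5c.png

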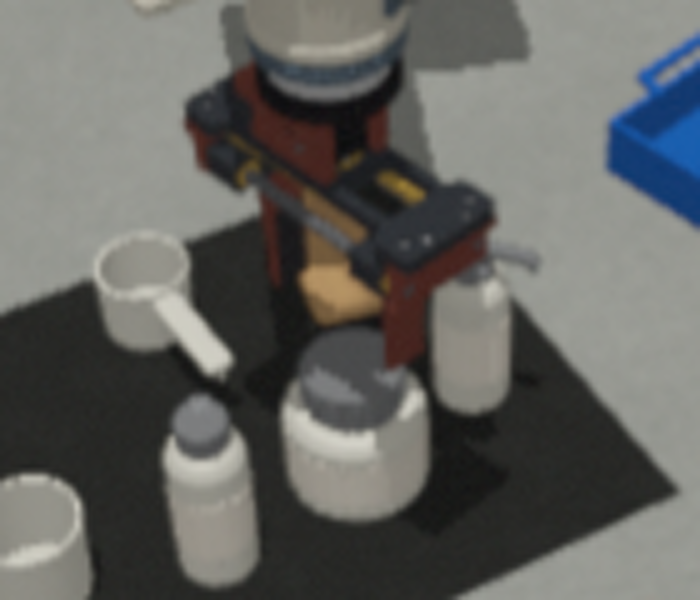

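View pics/t5.png

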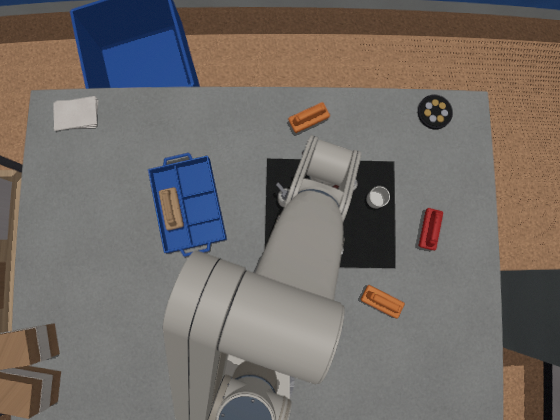

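```bash
python3 - <<'E'
from h import *
S=load('s5.png');c=np.array([585.9,-187.8,130.4])
j=np.array([np.cos(.236),np.sin(.236),0]);w=np.array([-j[1],j[0],0])
for a in(42.6,49,56,-42.6,-56):
  for b in(-10,10): print(a,b,((proj(S,c+a*j+b*w)-[195,155])*5+2).round(0))
E
python3 - <<'E'
import cv2,pickle
S=pickle.load(open('pics/s5.png.pkl','rb'))
cv2.imwrite('pics/s5d.png',cv2.resize(S['pixels'][190:245,240:300],None,fx=10,fy=10,interpolation=cv2.INTER_CUBIC))
E
```

```text
42.6 -10 [387. 362.]
42.6 10 [413. 343.]
49 -10 [395. 368.]
49 10 [421. 349.]
56 -10 [404. 375.]
56 10 [430. 356.]
-42.6 -10 [284. 285.]
-42.6 10 [311. 268.]
-56 -10 [269. 273.]
-56 10 [295. 256.]
```

View pics/s5d.png

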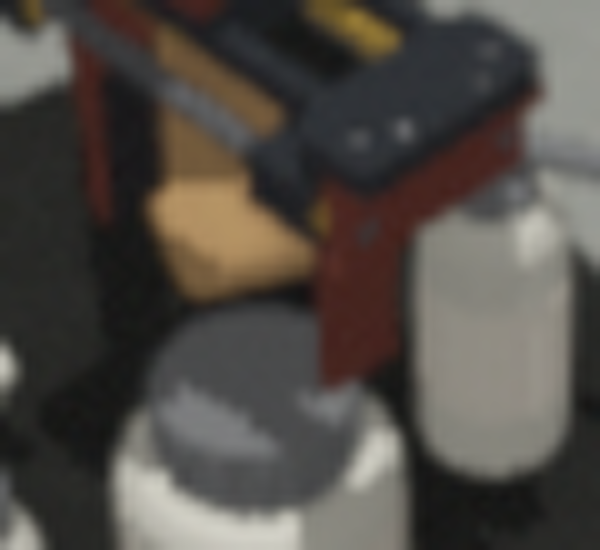

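```bash
python3 -m pendant '[{"turn":[0,0,0],"dp":[0,0,-0.02],"claw":0.085},{"turn":[0,0,0],"dp":[0,0,-0.04],"claw":0.085},{"turn":[0,0,0],"dp":[0,0,-0.053],"claw":0.085},{"turn":[0,0,0],"dp":[0,0,-0.061],"claw":0.085},{"turn":[0,0,0],"dp":[0,0,-0.061],"claw":0.085},{"turn":[0,0,0],"dp":[0,0,-0.061],"claw":0.085}]'
python3 -m pendant '[{"turn":[0,0,0],"dp":[0,0,0],"claw":0.05},{"turn":[0,0,0],"dp":[0,0,0],"claw":0.05},{"turn":[0,0,0],"dp":[0,0,0],"claw":0.05},{"turn":[0,0,0],"dp":[0,0,0],"claw":0.05},{"turn":[0,0,0],"dp":[0,0,0],"claw":0.05},{"turn":[0,0,0],"dp":[0,0,0],"claw":0.05}]'
```

```text
t: 10.5
ee_pos: [585.3, -187.8, 68.5]
orientation: [1.945, 2.466, 0.001]
ft_force: [0.1, -0.2, -0.1]
width: 85.1
t: 11.1
ee_pos: [585.6, -187.8, 68.3]
orientation: [1.945, 2.465, 0.001]
ft_force: [3.0, 1.1, 4.2]
width: 59.5
```

```bash
python3 -m pendant '[{"turn":[0,0,0],"dp":[0,0,0.02],"claw":0.05},{"turn":[0,0,0],"dp":[0,0,0.05],"claw":0.05},{"turn":[0,0,0],"dp":[0,0,0.09],"claw":0.05},{"turn":[0,0,0],"dp":[0,0,0.13],"claw":0.05},{"turn":[0,0,0],"dp":[0,0,0.15],"claw":0.05},{"turn":[0,0,0],"dp":[0,0,0.15],"claw":0.05}]'
python3 - <<'E'
from h import *
S=snap('scene','s6.png')
cv2.imwrite('pics/s6c.png',cv2.resize(S['pixels'][115:265,195:355],None,fx=4,fy=4,interpolation=cv2.INTER_CUBIC)[:600])
E
```

```text
t: 11.7
ee_pos: [585.6, -188.2, 220.3]
orientation: [1.943, 2.463, 0.002]
ft_force: [1.1, -1.5, -3.7]
width: 59.3
```

View pics/s6c.png

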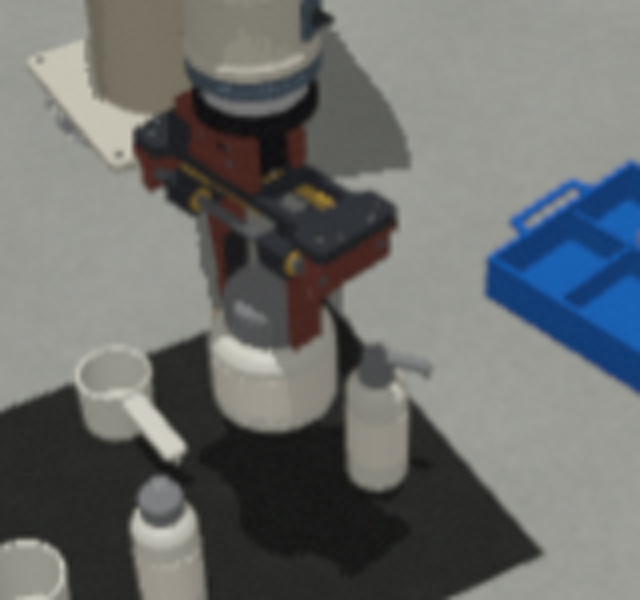

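The tub hangs upright at crop (275,370), the pump bottle is untouched. Carrying it to the widest compartment.

```bash
python3 -m pendant '[{"turn":[0,0,0],"dp":[0.049,0.3806,0],"claw":0.05},{"turn":[0,0,0],"dp":[0.049,0.3806,0],"claw":0.05},{"turn":[0,0,0],"dp":[0.049,0.3806,0],"claw":0.05},{"turn":[0,0,0],"dp":[0.049,0.3806,0],"claw":0.05},{"turn":[0,0,0],"dp":[0.049,0.3806,0],"claw":0.05},{"turn":[0,0,0],"dp":[0.049,0.3806,0],"claw":0.05},{"turn":[0,0,0],"dp":[0.049,0.3806,0],"claw":0.05},{"turn":[0,0,0],"dp":[0.049,0.3806,0],"claw":0.05}]'
python3 -m pendant '[{"turn":[0,0,0],"dp":[0,0,-0.04],"claw":0.05},{"turn":[0,0,0],"dp":[0,0,-0.07],"claw":0.05},{"turn":[0,0,0],"dp":[0,0,-0.085],"claw":0.05},{"turn":[0,0,0],"dp":[0,0,-0.085],"claw":0.05}]'
python3 - <<'E'
from h import *
S=snap('scene','s7.png');T=snap('top','t7.png');o=ctrl.get_obs();print(o['ee_pos'],o['orientation'])
cv2.imwrite('pics/s7c.png',cv2.resize(S['pixels'][110:230,300:430],None,fx=5,fy=5,interpolation=cv2.INTER_CUBIC)[:600])
cv2.imwrite('pics/t7c.png',cv2.resize(T['pixels'][150:270,140:260],None,fx=5,fy=5,interpolation=cv2.INTER_CUBIC))
E
```

```text
t: 12.55
ee_pos: [631.9, 195.8, 214.2]
orientation: [-1.942, -2.466, 0.006]
ft_force: [1.1, -0.4, -3.8]
width: 59.6
t: 12.95
ee_pos: [630.7, 192.0, 128.2]
orientation: [-1.943, -2.463, 0.011]
ft_force: [0.1, 0.2, -2.8]
width: 59.6
[633.67613227 192.57217672 132.32602106] [-1.94604699e+00 -2.46552706e+00  1.29281047e-03]
```

View pics/s7c.png

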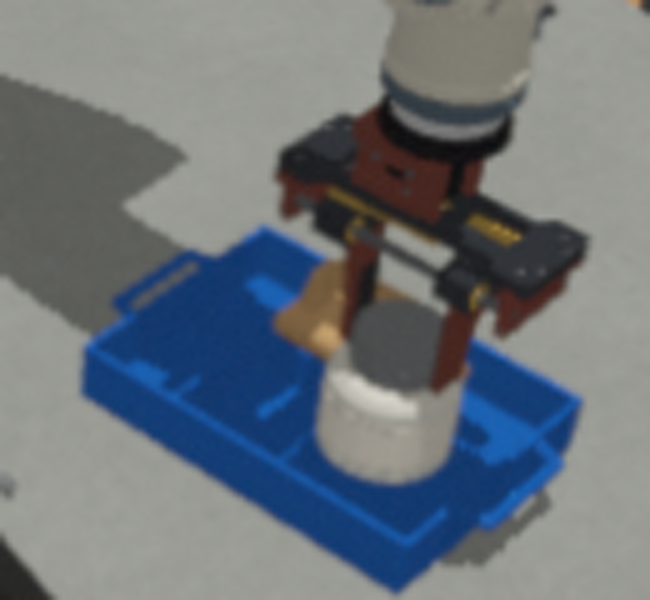

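View pics/t7c.png

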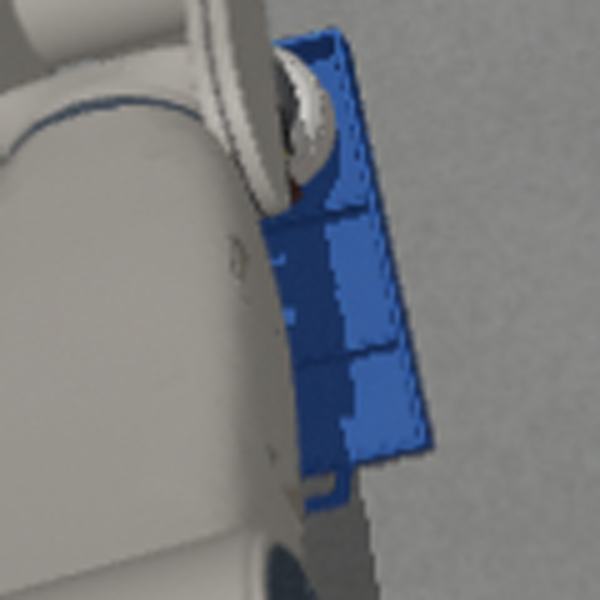

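Run:
```python
from h import *
T=load('t7.png');S=load('s7.png');t=np.linspace(0,2*np.pi,73)
a=cv2.imread('pics/t7c.png');b=cv2.imread('pics/s7c.png')
def cir(c,z,r): return [(c[0]+r*np.cos(q),c[1]+r*np.sin(q),z) for q in t]
def dr(im,pts,col,off,img):
    p=np.array([(proj(im,p)-off)*5+2 for p in pts]).round().astype(int); cv2.polylines(img,[p],False,col,1)
for z,r in((66,42),(120,42)):
    dr(T,cir((633.7,192.6),z,r),(0,255,255),[140,150],a); dr(S,cir((633.7,192.6),z,r),(0,255,255),[300,110],b)
y=-2.908;c,s=np.cos(y),np.sin(y)
def W(p,z): return (547.5+c*p[0]-s*p[1],214.5+s*p[0]+c*p[1],z)
for im,off,g in((T,[140,150],a),(S,[300,110],b)):
    dr(im,[W(p,46) for p in((-136,-98),(136,-98),(136,98),(-136,98),(-136,-98))],(0,255,0),off,g)
    dr(im,[W(p,4) for p in((-131,-11),(-27,-11),(-27,93),(-131,93),(-131,-11))],(0,0,255),off,g)
cv2.imwrite('pics/ov.png',np.hstack([cv2.resize(a,(400,400)),cv2.resize(b,None,fx=2/3,fy=2/3)[:400]]))
```

```text
(no output)
```

View pics/ov.png

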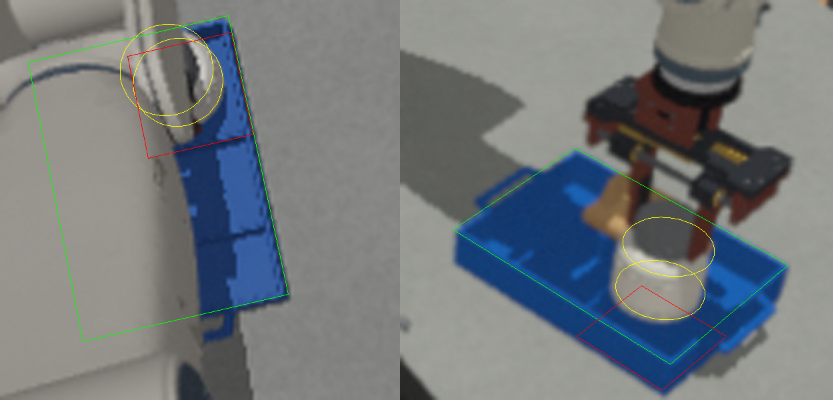

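```bash
python3 -m pendant '[{"turn":[0,0,0],"dp":[0,0,-0.02],"claw":0.05},{"turn":[0,0,0],"dp":[0,0,-0.035],"claw":0.05},{"turn":[0,0,0],"dp":[0,0,-0.047],"claw":0.05},{"turn":[0,0,0],"dp":[0,0,-0.055],"claw":0.05},{"turn":[0,0,0],"dp":[0,0,-0.06],"claw":0.05},{"turn":[0,0,0],"dp":[0,0,-0.0625],"claw":0.05},{"turn":[0,0,0],"dp":[0,0,-0.0625],"claw":0.05},{"turn":[0,0,0],"dp":[0,0,-0.0625],"claw":0.05}]'
python3 - <<'E'
from h import *
S=snap('scene','s8.png');o=ctrl.get_obs();print(o['ee_pos'],o['ft_force'])
cv2.imwrite('pics/s8c.png',cv2.resize(S['pixels'][110:230,300:430],None,fx=5,fy=5,interpolation=cv2.INTER_CUBIC)[:600])
E
```

```text
t: 13.85
ee_pos: [634.1, 193.1, 70.6]
orientation: [1.945, 2.466, 0.001]
ft_force: [0.1, 0.2, -2.3]
width: 59.6
[634.05365639 193.13717418  70.5886625 ] [-0.45332227 -1.00392522 -1.8587348 ]
```

View pics/s8c.png

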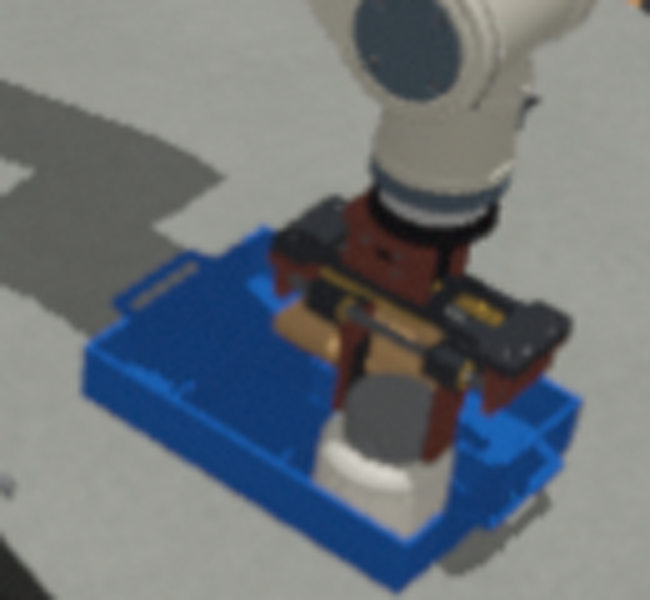

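```bash
python3 -m pendant '[{"turn":[0,0,0],"dp":[0,0,-0.0008],"claw":0.05},{"turn":[0,0,0],"dp":[0,0,-0.0008],"claw":0.05},{"turn":[0,0,0],"dp":[0,0,-0.0008],"claw":0.08},{"turn":[0,0,0],"dp":[0,0,-0.0008],"claw":0.08},{"turn":[0,0,0],"dp":[0,0,-0.0008],"claw":0.08},{"turn":[0,0,0],"dp":[0,0,-0.0008],"claw":0.08},{"turn":[0,0,0],"dp":[0,0,-0.0008],"claw":0.08}]'
python3 -m pendant '[{"turn":[0,0,0],"dp":[0,0,0.03],"claw":0.085},{"turn":[0,0,0],"dp":[0,0,0.07],"claw":0.085},{"turn":[0,0,0],"dp":[0,0,0.11],"claw":0.085},{"turn":[0,0,0],"dp":[0,0,0.15],"claw":0.085},{"turn":[0,0,0],"dp":[0,0,0.15],"claw":0.085}]'
python3 - <<'E'
from h import *
o=ctrl.get_obs();print(o['ee_pos'],o['orientation'],o['qpos'])
E
```

```text
t: 14.6
ee_pos: [633.6, 193.0, 69.3]
orientation: [-1.946, -2.467, 0.0]
ft_force: [-0.2, 0.2, 0.2]
width: 80.2
t: 15.1
ee_pos: [637.1, 194.0, 226.0]
orientation: [1.942, 2.462, 0.014]
ft_force: [0.9, 0.1, 0.6]
width: 84.9
[637.07643421 193.97073996 225.99389563] [1.94181912 2.46162385 0.01369947] [2.77656680e-01 4.74842501e-01 1.53823544e+00 6.20720915e-05
 1.11777739e+00 4.26272044e-02]
```

```bash
python3 -m pendant '[{"turn":[0,0,-1.171],"dp":[-0.044,-0.39,0],"claw":0.085},{"turn":[0,0,-1.171],"dp":[-0.044,-0.39,0],"claw":0.085},{"turn":[0,0,-1.171],"dp":[-0.044,-0.39,0],"claw":0.085},{"turn":[0,0,-1.171],"dp":[-0.044,-0.39,0],"claw":0.085},{"turn":[0,0,-1.171],"dp":[-0.044,-0.39,0],"claw":0.085},{"turn":[0,0,-1.171],"dp":[-0.044,-0.39,0],"claw":0.085},{"turn":[0,0,-1.171],"dp":[-0.044,-0.39,0],"claw":0.085},{"turn":[0,0,-1.171],"dp":[-0.044,-0.39,0],"claw":0.085}]'
python3 -m pendant '[{"turn":[0,0,-0.4],"dp":[-0.0197,-0.1905,0],"claw":0.085},{"turn":[0,0,-0.4],"dp":[-0.0197,-0.1905,0],"claw":0.085},{"turn":[0,0,-0.4],"dp":[-0.0197,-0.1905,0],"claw":0.085},{"turn":[0,0,-0.4],"dp":[-0.0197,-0.1905,0],"claw":0.085},{"turn":[0,0,-0.4],"dp":[-0.0197,-0.1905,-0.03],"claw":0.085},{"turn":[0,0,-0.4],"dp":[-0.0197,-0.1905,-0.08],"claw":0.085},{"turn":[0,0,-0.4],"dp":[-0.0197,-0.1905,-0.11],"claw":0.085},{"turn":[0,0,-0.4],"dp":[-0.0197,-0.1905,-0.11],"claw":0.085}]'
python3 - <<'E'
from h import *
S=snap('scene','s9.png');T=snap('top','t9.png');o=ctrl.get_obs();print(o['ee_pos'],o['orientation'])
cv2.imwrite('pics/s9c.png',cv2.resize(S['pixels'][190:310,150:300],None,fx=5,fy=5,interpolation=cv2.INTER_CUBIC)[:600])
cv2.imwrite('pics/t9c.png',cv2.resize(T['pixels'][150:270,140:260],None,fx=5,fy=5,interpolation=cv2.INTER_CUBIC))
E
```

```text
t: 15.9
ee_pos: [588.7, -199.4, 218.6]
orientation: [-2.988, -0.97, 0.001]
ft_force: [0.3, -0.6, 0.5]
width: 85.0
t: 16.7
ee_pos: [566.5, -385.3, 103.4]
orientation: [-3.113, -0.367, 0.012]
ft_force: [0.4, 1.2, 0.4]
width: 85.0
[ 569.86076474 -387.38224417  109.00092773] [-3.11904287e+00 -3.67869010e-01  1.49288820e-03]
```

View pics/s9c.png

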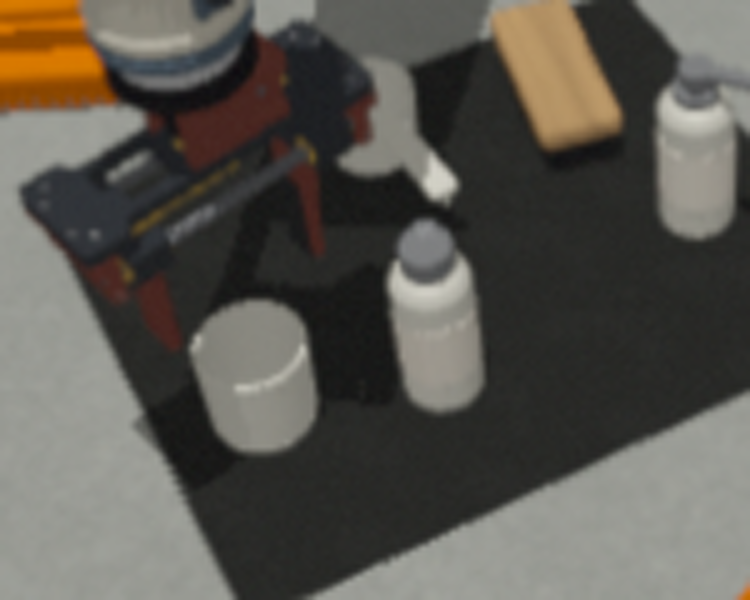

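View pics/t9c.png

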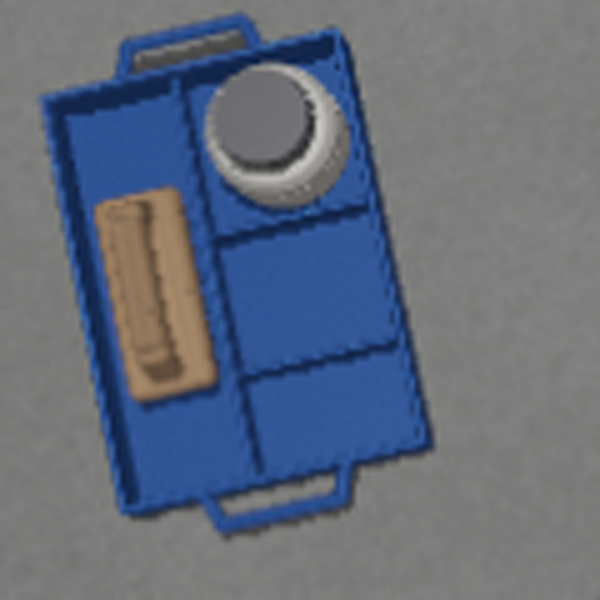

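Run:
```python
from h import *
S=load('s9.png')
for z in(109,62,46):print(z,(proj(S,[569.9,-387.4,z])-[150,190])*5+2)
```

```text
109 [236.82721644 285.75500011]
62 [250.30570637 341.24972824]
46 [254.72984574 359.41926441]
```

```bash
python3 -m pendant '[{"turn":[0,0,0],"dp":[0,0,-0.02],"claw":0.085},{"turn":[0,0,0],"dp":[0,0,-0.04],"claw":0.085},{"turn":[0,0,0],"dp":[0,0,-0.053],"claw":0.085},{"turn":[0,0,0],"dp":[0,0,-0.063],"claw":0.085},{"turn":[0,0,0],"dp":[0,0,-0.063],"claw":0.085},{"turn":[0,0,0],"dp":[0,0,-0.063],"claw":0.085}]'
python3 -m pendant '[{"turn":[0,0,0],"dp":[0,0,0],"claw":0.055},{"turn":[0,0,0],"dp":[0,0,0],"claw":0.055},{"turn":[0,0,0],"dp":[0,0,0],"claw":0.055},{"turn":[0,0,0],"dp":[0,0,0],"claw":0.055},{"turn":[0,0,0],"dp":[0,0,0],"claw":0.055},{"turn":[0,0,0],"dp":[0,0,0],"claw":0.055}]'
python3 -m pendant '[{"turn":[0,0,0],"dp":[0,0,0.02],"claw":0.055},{"turn":[0,0,0],"dp":[0,0,0.05],"claw":0.055},{"turn":[0,0,0],"dp":[0,0,0.09],"claw":0.055},{"turn":[0,0,0],"dp":[0,0,0.13],"claw":0.055},{"turn":[0,0,0],"dp":[0,0,0.165],"claw":0.055},{"turn":[0,0,0],"dp":[0,0,0.165],"claw":0.055},{"turn":[0,0,0],"dp":[0,0,0.165],"claw":0.055}]'
python3 - <<'E'
from h import *
S=snap('scene','s10.png');o=ctrl.get_obs();print(o['ee_pos'],o['orientation'])
cv2.imwrite('pics/s10c.png',cv2.resize(S['pixels'][170:290,150:300],None,fx=5,fy=5,interpolation=cv2.INTER_CUBIC)[:600])
E
```

```text
t: 17.4
ee_pos: [570.5, -387.9, 47.2]
orientation: [3.119, 0.368, 0.001]
ft_force: [-0.0, 0.2, -0.6]
width: 85.4
t: 18.0
ee_pos: [570.3, -387.8, 47.0]
orientation: [3.119, 0.368, 0.001]
ft_force: [-1.0, 1.2, 5.7]
width: 63.7
t: 18.7
ee_pos: [570.0, -387.6, 211.8]
orientation: [3.119, 0.368, 0.001]
ft_force: [-0.1, 0.5, -1.1]
width: 63.7
[ 569.33598913 -387.1295488   210.27977205] [-3.11895730e+00 -3.67858039e-01  1.87277652e-03]
```

View pics/s10c.png

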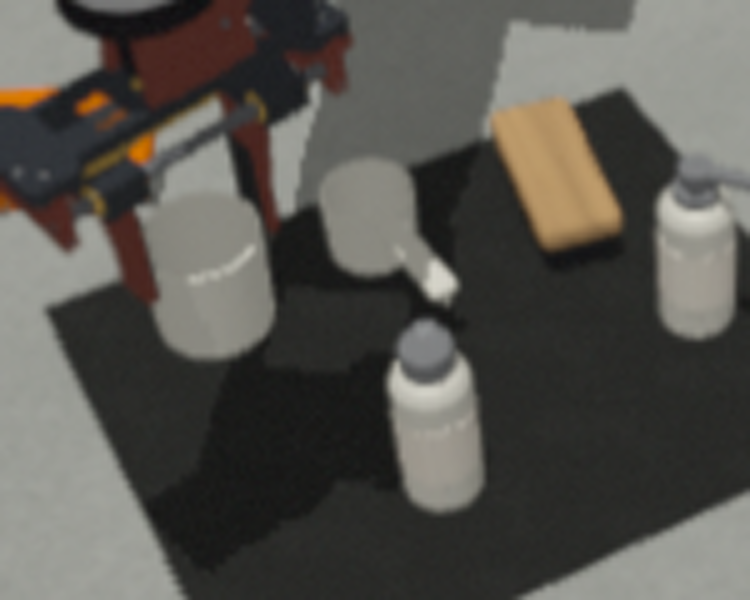

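```bash
python3 -m pendant '[{"turn":[0,0,0],"dp":[-0.02,0.39,0],"claw":0.055},{"turn":[0,0,0],"dp":[-0.02,0.39,0],"claw":0.055},{"turn":[0,0,0],"dp":[-0.02,0.39,0],"claw":0.055},{"turn":[0,0,0],"dp":[-0.02,0.39,0],"claw":0.055},{"turn":[0,0,0],"dp":[-0.02,0.39,0],"claw":0.055},{"turn":[0,0,0],"dp":[-0.02,0.39,0],"claw":0.055},{"turn":[0,0,0],"dp":[-0.02,0.39,0],"claw":0.055},{"turn":[0,0,0],"dp":[-0.02,0.39,0],"claw":0.055}]'
python3 -m pendant '[{"turn":[0,0,0],"dp":[-0.0125,0.1675,0],"claw":0.055},{"turn":[0,0,0],"dp":[-0.0125,0.1675,0],"claw":0.055},{"turn":[0,0,0],"dp":[-0.0125,0.1675,0],"claw":0.055},{"turn":[0,0,0],"dp":[-0.0125,0.1675,-0.03],"claw":0.055},{"turn":[0,0,0],"dp":[-0.0125,0.1675,-0.07],"claw":0.055},{"turn":[0,0,0],"dp":[-0.0125,0.1675,-0.1],"claw":0.055},{"turn":[0,0,0],"dp":[-0.0125,0.1675,-0.1],"claw":0.055},{"turn":[0,0,0],"dp":[-0.0125,0.1675,-0.1],"claw":0.055}]'
python3 - <<'E'
from h import *
S=snap('scene','s11.png');T=snap('top','t11.png');o=ctrl.get_obs();print(o['ee_pos'],o['orientation'])
cv2.imwrite('pics/s11c.png',cv2.resize(S['pixels'][110:230,300:430],None,fx=5,fy=5,interpolation=cv2.INTER_CUBIC)[:600])
cv2.imwrite('pics/t11c.png',cv2.resize(T['pixels'][150:270,140:260],None,fx=5,fy=5,interpolation=cv2.INTER_CUBIC))
E
```

```text
t: 19.55
ee_pos: [548.1, 4.9, 209.3]
orientation: [-3.119, -0.369, 0.006]
ft_force: [0.7, -0.3, -0.9]
width: 64.0
t: 20.35
ee_pos: [536.5, 169.6, 110.2]
orientation: [3.119, 0.368, -0.005]
ft_force: [0.2, -0.0, 0.6]
width: 63.9
[538.23771692 169.90369399 112.29928602] [-3.11985322e+00 -3.67300065e-01 -1.93178966e-03]
```

View pics/s11c.png

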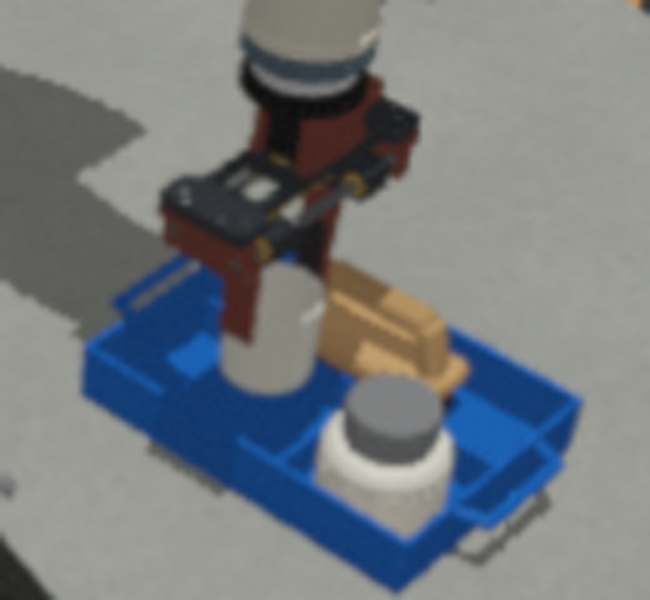

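View pics/t11c.png

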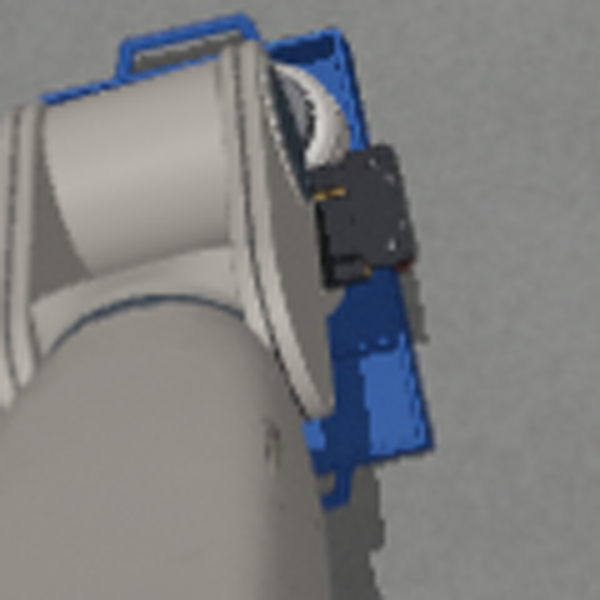

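```bash
python3 -m pendant '[{"turn":[0,0,0],"dp":[0,0,-0.02],"claw":0.055},{"turn":[0,0,0],"dp":[0,0,-0.035],"claw":0.055},{"turn":[0,0,0],"dp":[0,0,-0.047],"claw":0.055},{"turn":[0,0,0],"dp":[0,0,-0.055],"claw":0.055},{"turn":[0,0,0],"dp":[0,0,-0.06],"claw":0.055},{"turn":[0,0,0],"dp":[0,0,-0.062],"claw":0.055},{"turn":[0,0,0],"dp":[0,0,-0.063],"claw":0.055},{"turn":[0,0,0],"dp":[0,0,-0.063],"claw":0.055}]'
python3 - <<'E'
from h import *
S=snap('scene','s12.png');o=ctrl.get_obs();print(o['ee_pos'],o['ft_force'])
cv2.imwrite('pics/s12c.png',cv2.resize(S['pixels'][110:230,300:430],None,fx=5,fy=5,interpolation=cv2.INTER_CUBIC)[:600])
E
```

```text
t: 21.25
ee_pos: [537.5, 169.9, 49.0]
orientation: [3.12, 0.368, -0.0]
ft_force: [-2.0, -1.2, 3.3]
width: 63.7
[537.46801401 169.92975104  48.99868661] [-2.80640064 -0.45612524  5.06612476]
```

View pics/s12c.png

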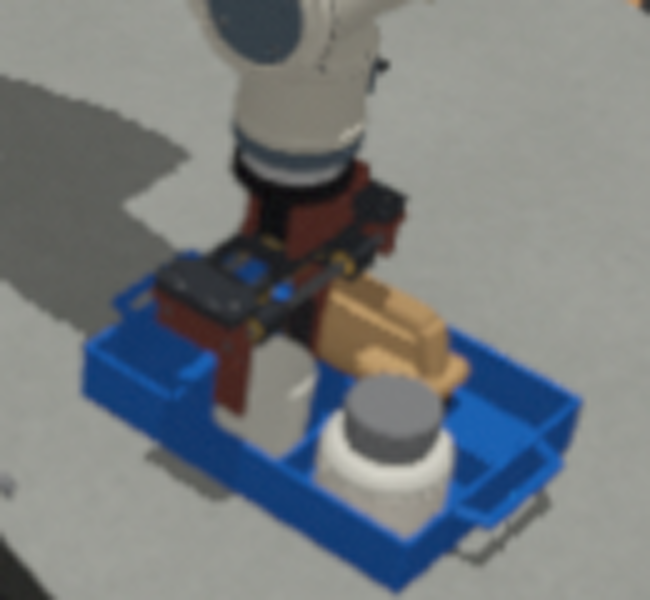

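```bash
python3 -m pendant '[{"turn":[0,0,0],"dp":[0,0,0],"claw":0.073},{"turn":[0,0,0],"dp":[0,0,0],"claw":0.073},{"turn":[0,0,0],"dp":[0,0,0],"claw":0.073},{"turn":[0,0,0],"dp":[0,0,0],"claw":0.073}]'
python3 -m pendant '[{"turn":[0,0,0],"dp":[0,0,0.01],"claw":0.073},{"turn":[0,0,0],"dp":[0,0,0.03],"claw":0.073},{"turn":[0,0,0],"dp":[0,0,0.07],"claw":0.073},{"turn":[0,0,0],"dp":[0,0,0.11],"claw":0.073},{"turn":[0,0,0],"dp":[0,0,0.15],"claw":0.073},{"turn":[0,0,0],"dp":[0,0,0.17],"claw":0.073},{"turn":[0,0,0],"dp":[0,0,0.17],"claw":0.073}]'
```

```text
t: 21.7
ee_pos: [537.6, 170.0, 48.4]
orientation: [-3.12, -0.368, -0.0]
ft_force: [-0.2, -0.4, -0.5]
width: 72.8
t: 22.4
ee_pos: [539.5, 170.6, 222.5]
orientation: [-3.119, -0.368, -0.011]
ft_force: [0.3, -0.5, -0.6]
width: 73.0
```

```bash
python3 -m pendant '[{"turn":[0,0,0],"dp":[0.05,-0.39,0],"claw":0.075},{"turn":[0,0,0],"dp":[0.05,-0.39,0],"claw":0.075},{"turn":[0,0,0],"dp":[0.05,-0.39,0],"claw":0.075},{"turn":[0,0,0],"dp":[0.05,-0.39,0],"claw":0.075},{"turn":[0,0,0],"dp":[0.05,-0.39,0],"claw":0.075},{"turn":[0,0,0],"dp":[0.05,-0.39,0],"claw":0.075},{"turn":[0,0,0],"dp":[0.05,-0.39,0],"claw":0.075},{"turn":[0,0,0],"dp":[0.05,-0.39,0],"claw":0.075}]'
python3 -m pendant '[{"turn":[0,0,0],"dp":[0.0145,-0.0687,0],"claw":0.075},{"turn":[0,0,0],"dp":[0.0145,-0.0687,0],"claw":0.075},{"turn":[0,0,0],"dp":[0.0145,-0.0687,-0.03],"claw":0.075},{"turn":[0,0,0],"dp":[0.0145,-0.0687,-0.06],"claw":0.075},{"turn":[0,0,0],"dp":[0.0145,-0.0687,-0.06],"claw":0.075},{"turn":[0,0,0],"dp":[0.0145,-0.0687,-0.06],"claw":0.075}]'
python3 - <<'E'
from h import *
S=snap('scene','s13.png');T=snap('top','t13.png');o=ctrl.get_obs();print(o['ee_pos'],o['orientation'])
for z in(158,120):print(z,(proj(S,[602,-288.7,z])-[160,150])*5+2)
cv2.imwrite('pics/s13c.png',cv2.resize(S['pixels'][150:270,160:310],None,fx=5,fy=5,interpolation=cv2.INTER_CUBIC)[:600])
cv2.imwrite('pics/t13c.png',cv2.resize(T['pixels'][150:270,140:260],None,fx=5,fy=5,interpolation=cv2.INTER_CUBIC))
E
```

```text
t: 23.2
ee_pos: [586.7, -222.3, 217.0]
orientation: [-3.119, -0.367, 0.003]
ft_force: [0.5, -0.5, -0.3]
width: 75.3
t: 23.8
ee_pos: [601.5, -287.9, 157.6]
orientation: [-3.118, -0.369, 0.003]
ft_force: [0.2, -0.2, 1.2]
width: 74.8
[ 602.80883232 -288.57452641  159.70921321] [3.11899539e+00 3.68865268e-01 2.23220525e-03]
158 [368.33977458 390.97359095]
120 [375.18811443 439.22063745]
```

View pics/s13c.png

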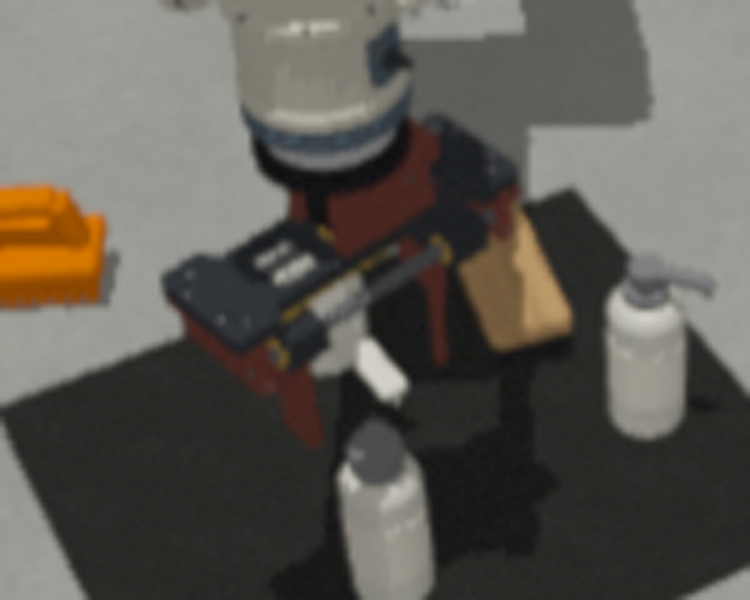

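View pics/t13c.png

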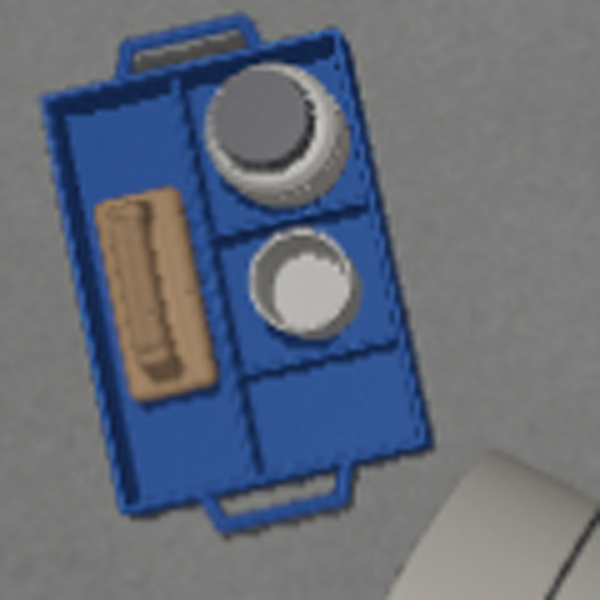

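```bash
python3 -m pendant '[{"turn":[0,0,0],"dp":[0,0,-0.03],"claw":0.075},{"turn":[0,0,0],"dp":[0,0,-0.06],"claw":0.075},{"turn":[0,0,0],"dp":[0,0,-0.08],"claw":0.075},{"turn":[0,0,0],"dp":[0,0,-0.092],"claw":0.075},{"turn":[0,0,0],"dp":[0,0,-0.098],"claw":0.075},{"turn":[0,0,0],"dp":[0,0,-0.098],"claw":0.075},{"turn":[0,0,0],"dp":[0,0,-0.098],"claw":0.075}]'
python3 -m pendant '[{"turn":[0,0,0],"dp":[0,0,0],"claw":0.035},{"turn":[0,0,0],"dp":[0,0,0],"claw":0.035},{"turn":[0,0,0],"dp":[0,0,0],"claw":0.035},{"turn":[0,0,0],"dp":[0,0,0],"claw":0.035},{"turn":[0,0,0],"dp":[0,0,0],"claw":0.035},{"turn":[0,0,0],"dp":[0,0,0],"claw":0.035},{"turn":[0,0,0],"dp":[0,0,0],"claw":0.035}]'
python3 -m pendant '[{"turn":[0,0,0],"dp":[0,0,0.02],"claw":0.035},{"turn":[0,0,0],"dp":[0,0,0.05],"claw":0.035},{"turn":[0,0,0],"dp":[0,0,0.09],"claw":0.035},{"turn":[0,0,0],"dp":[0,0,0.13],"claw":0.035},{"turn":[0,0,0],"dp":[0,0,0.16],"claw":0.035},{"turn":[0,0,0],"dp":[0,0,0.16],"claw":0.035},{"turn":[0,0,0],"dp":[0,0,0.16],"claw":0.035}]'
python3 - <<'E'
from h import *
S=snap('scene','s14.png');o=ctrl.get_obs();print(o['ee_pos'],o['orientation'],o['ft_force'])
cv2.imwrite('pics/s14c.png',cv2.resize(S['pixels'][150:270,160:310],None,fx=5,fy=5,interpolation=cv2.INTER_CUBIC)[:600])
E
```

```text
t: 24.6
ee_pos: [602.8, -289.1, 61.7]
orientation: [3.119, 0.368, 0.003]
ft_force: [-0.2, -0.5, -0.2]
width: 75.1
t: 25.3
ee_pos: [602.1, -288.8, 60.6]
orientation: [3.12, 0.368, 0.0]
ft_force: [-0.4, 0.1, 3.4]
width: 45.5
t: 26.0
ee_pos: [601.8, -288.7, 220.3]
orientation: [3.12, 0.368, 0.0]
ft_force: [0.1, -0.5, -0.7]
width: 45.6
[ 601.12478203 -288.35447251  218.96043654] [-3.11883822e+00 -3.67772993e-01  2.78387500e-03] [ 0.8740465   0.0809412  -1.17466353]
```

View pics/s14c.png

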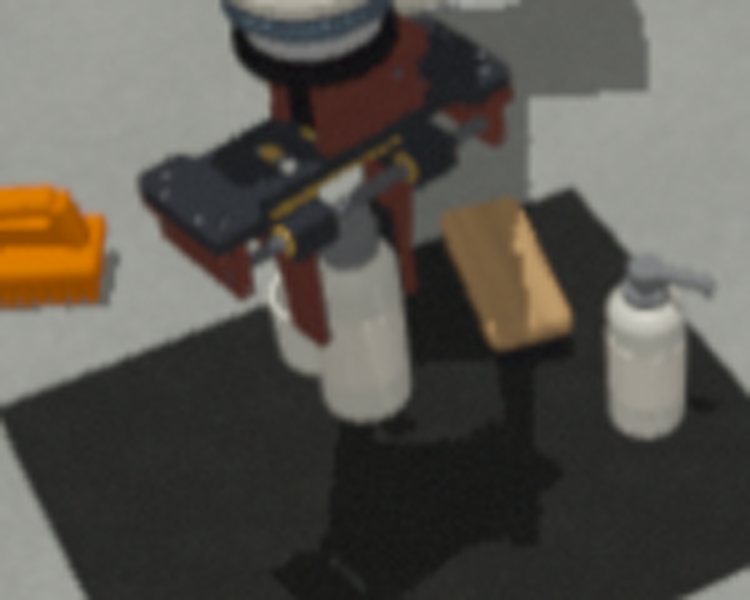

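Run:
```python
from h import *
S=load('s14.png');img=cv2.imread('pics/s14c.png')
t=np.linspace(0,2*np.pi,60)
for z,r in((160,23),(250,23)):
    p=np.array([(proj(S,[601.1+r*np.cos(q),-288.4+r*np.sin(q),z])-[160,150])*5+2 for q in t]).astype(int);cv2.polylines(img,[p],True,(0,255,255),1)
cv2.imwrite('pics/ov2.png',img)
```

```text
(no output)
```

View pics/ov2.png

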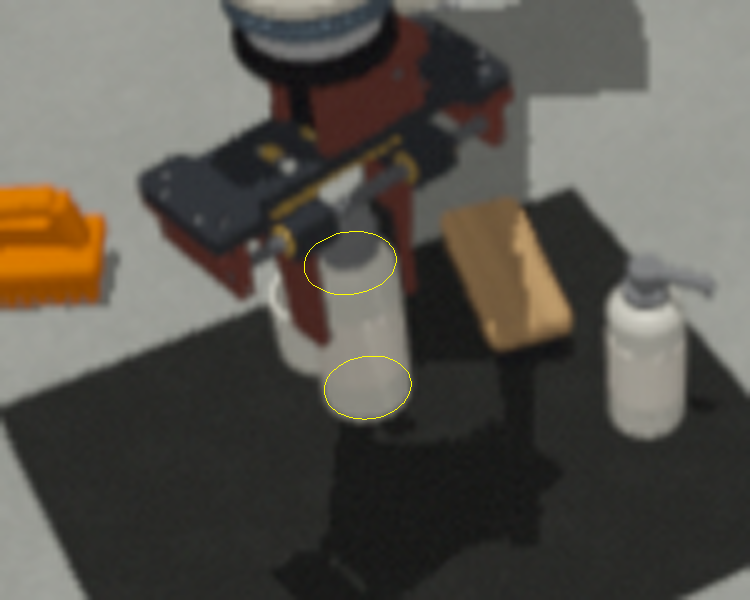

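```bash
python3 -m pendant '[{"turn":[0,0,0],"dp":[-0.1,0.36,0],"claw":0.035},{"turn":[0,0,0],"dp":[-0.1,0.36,0],"claw":0.035},{"turn":[0,0,0],"dp":[-0.1,0.36,0],"claw":0.035},{"turn":[0,0,0],"dp":[-0.1,0.36,0],"claw":0.035},{"turn":[0,0,0],"dp":[-0.1,0.36,0],"claw":0.035},{"turn":[0,0,0],"dp":[-0.1,0.36,0],"claw":0.035},{"turn":[0,0,0],"dp":[-0.1,0.36,0],"claw":0.035},{"turn":[0,0,0],"dp":[-0.1,0.36,0],"claw":0.035}]'
python3 -m pendant '[{"turn":[0,0,0],"dp":[-0.0423,0.0805,0],"claw":0.035},{"turn":[0,0,0],"dp":[-0.0423,0.0805,0],"claw":0.035},{"turn":[0,0,0],"dp":[-0.0423,0.0805,-0.03],"claw":0.035},{"turn":[0,0,0],"dp":[-0.0423,0.0805,-0.07],"claw":0.035},{"turn":[0,0,0],"dp":[-0.0423,0.0805,-0.1],"claw":0.035},{"turn":[0,0,0],"dp":[-0.0423,0.0805,-0.1],"claw":0.035},{"turn":[0,0,0],"dp":[-0.0423,0.0805,-0.1],"claw":0.035}]'
python3 - <<'E'
from h import *
S=snap('scene','s15.png');T=snap('top','t15.png');o=ctrl.get_obs();print(o['ee_pos'],o['orientation'])
cv2.imwrite('pics/s15c.png',cv2.resize(S['pixels'][110:230,300:430],None,fx=5,fy=5,interpolation=cv2.INTER_CUBIC)[:600])
cv2.imwrite('pics/t15c.png',cv2.resize(T['pixels'][150:270,140:260],None,fx=5,fy=5,interpolation=cv2.INTER_CUBIC))
E
```

```text
t: 26.85
ee_pos: [499.1, 74.1, 218.3]
orientation: [-3.119, -0.371, 0.007]
ft_force: [0.6, 0.4, -2.2]
width: 45.5
t: 27.55
ee_pos: [458.7, 151.4, 119.4]
orientation: [3.119, 0.368, -0.006]
ft_force: [1.0, -0.2, 0.1]
width: 45.0
[460.35728467 151.83133663 121.17926493] [-3.11983631e+00 -3.67670451e-01 -1.58885956e-03]
```

View pics/s15c.png

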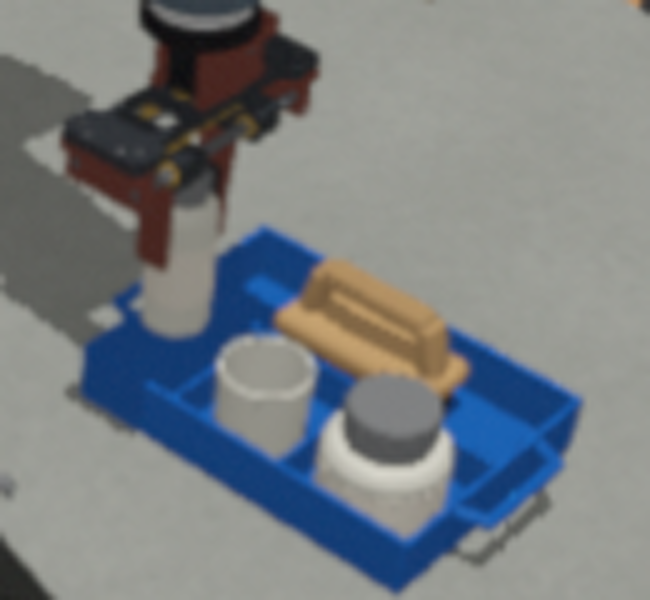

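View pics/t15c.png

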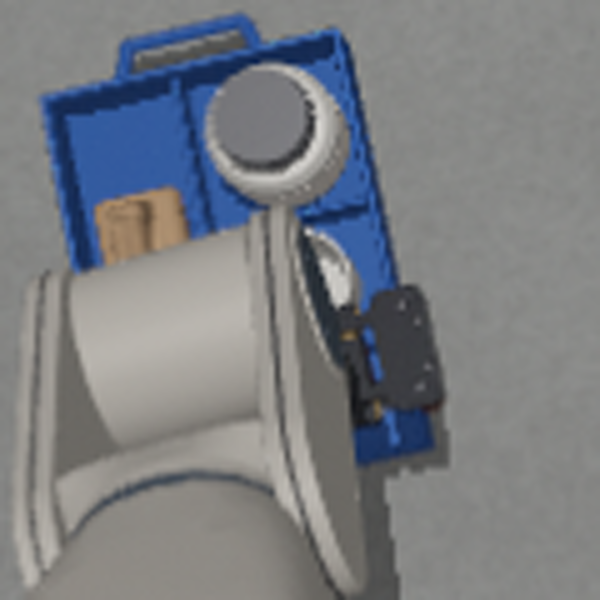

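Run:
```python
from h import *
S=load('s15.png');img=cv2.imread('pics/s15c.png');off=[300,110];t=np.linspace(0,2*np.pi,60)
y=-2.908;c,s=np.cos(y),np.sin(y)
def W(p,z): return (550.5+c*p[0]-s*p[1],213+s*p[0]+c*p[1],z)
def d(pts,col): cv2.polylines(img,[np.array([(proj(S,p)-off)*5+2 for p in pts]).astype(int)],True,col,1)
for z in(63,36,4): d([(463.3+23*np.cos(q),150.2+23*np.sin(q),z) for q in t],(0,255,255))
for z in (4,36): d([W(p,z) for p in((67,-11),(131,-11),(131,93),(67,93))],(0,0,255))
d([W(p,46) for p in((-136,-98),(136,-98),(136,98),(-136,98))],(0,255,0))
cv2.imwrite('pics/ov3.png',img)
```

```text
(no output)
```

View pics/ov3.png

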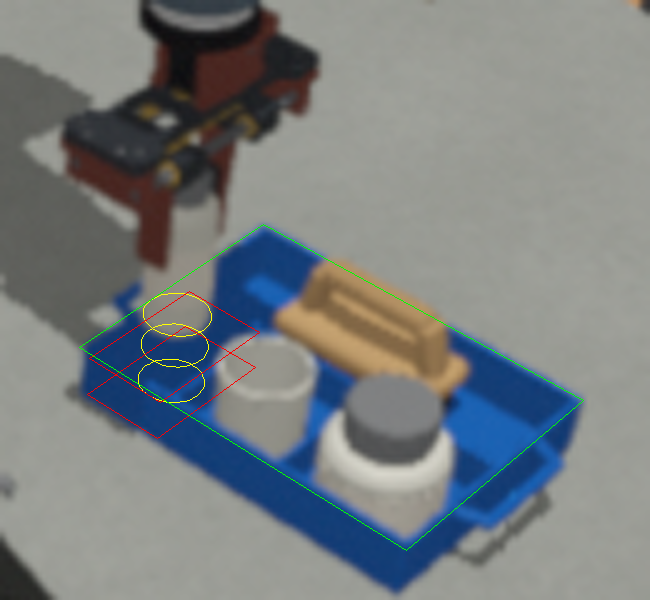

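```bash
python3 -m pendant '[{"turn":[0,0,0],"dp":[0,0,-0.015],"claw":0.035},{"turn":[0,0,0],"dp":[0,0,-0.03],"claw":0.035},{"turn":[0,0,0],"dp":[0,0,-0.042],"claw":0.035},{"turn":[0,0,0],"dp":[0,0,-0.05],"claw":0.035},{"turn":[0,0,0],"dp":[0,0,-0.055],"claw":0.035},{"turn":[0,0,0],"dp":[0,0,-0.0575],"claw":0.035},{"turn":[0,0,0],"dp":[0,0,-0.058],"claw":0.035},{"turn":[0,0,0],"dp":[0,0,-0.058],"claw":0.035}]'
python3 - <<'E'
from h import *
S=snap('scene','s16.png');o=ctrl.get_obs();print(o['ee_pos'],o['ft_force'])
cv2.imwrite('pics/s16c.png',cv2.resize(S['pixels'][110:230,300:430],None,fx=5,fy=5,interpolation=cv2.INTER_CUBIC)[:600])
E
```

```text
t: 28.45
ee_pos: [460.0, 151.8, 62.7]
orientation: [-3.12, -0.368, -0.001]
ft_force: [0.1, -0.4, -0.5]
width: 45.6
[459.92119658 151.81255237  62.64881863] [-0.90329414  0.99967571 -1.27423591]
```

View pics/s16c.png

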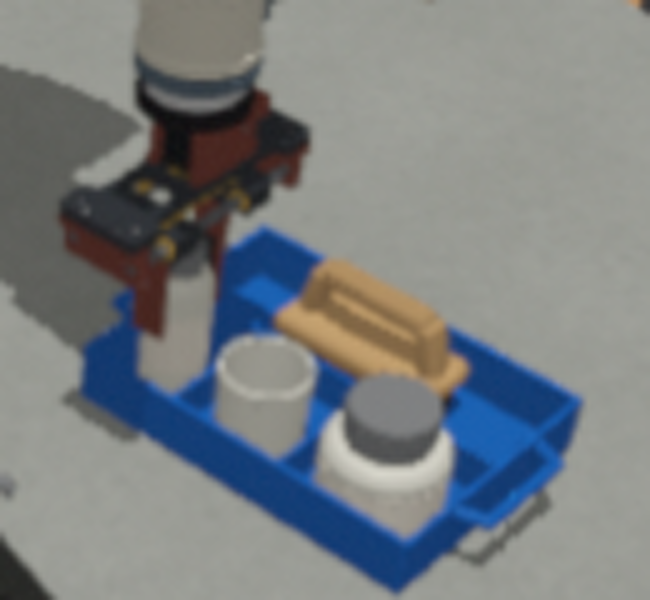

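```bash
python3 -m pendant '[{"turn":[0,0,0],"dp":[0,0,-0.0008],"claw":0.035},{"turn":[0,0,0],"dp":[0,0,-0.0008],"claw":0.035},{"turn":[0,0,0],"dp":[0,0,-0.0008],"claw":0.035}]'
python3 -m pendant '[{"turn":[0,0,0],"dp":[0,0,0],"claw":0.065},{"turn":[0,0,0],"dp":[0,0,0],"claw":0.065},{"turn":[0,0,0],"dp":[0,0,0],"claw":0.065},{"turn":[0,0,0],"dp":[0,0,0],"claw":0.065},{"turn":[0,0,0],"dp":[0,0,0],"claw":0.065}]'
python3 -m pendant '[{"turn":[0,0,0],"dp":[0,0,0.02],"claw":0.065},{"turn":[0,0,0],"dp":[0,0,0.05],"claw":0.065},{"turn":[0,0,0],"dp":[0,0,0.09],"claw":0.065},{"turn":[0,0,0],"dp":[0,0,0.13],"claw":0.065},{"turn":[0,0,0],"dp":[0,0,0.17],"claw":0.065},{"turn":[0,0,0],"dp":[0,0,0.17],"claw":0.065}]'
python3 -m pendant '[{"turn":[0,0,0],"dp":[0.05,-0.3,0],"claw":0.065},{"turn":[0,0,0],"dp":[0.05,-0.3,0],"claw":0.065},{"turn":[0,0,0],"dp":[0.05,-0.3,0],"claw":0.065},{"turn":[0,0,0],"dp":[0.05,-0.3,0],"claw":0.065},{"turn":[0,0,0],"dp":[0.05,-0.3,0],"claw":0.065},{"turn":[0,0,0],"dp":[0.05,-0.3,0],"claw":0.065},{"turn":[0,0,0],"dp":[0.05,-0.3,0],"claw":0.065},{"turn":[0,0,0],"dp":[0.05,-0.3,0],"claw":0.065}]'
python3 - <<'E'
from h import *
S=snap('scene','s17.png');T=snap('top','t17.png')
a=cv2.resize(S['pixels'][130:250,300:420],None,fx=3.3,fy=3.3,interpolation=cv2.INTER_CUBIC)
b=cv2.resize(T['pixels'][150:270,140:260],None,fx=3.3,fy=3.3,interpolation=cv2.INTER_CUBIC)
cv2.imwrite('pics/f.png',np.hstack([a,b]))
E
```

```text
t: 28.8
ee_pos: [460.2, 151.9, 62.5]
orientation: [-3.12, -0.368, -0.002]
ft_force: [-2.2, -1.7, 9.2]
width: 45.3
t: 29.3
ee_pos: [459.6, 151.7, 61.5]
orientation: [3.12, 0.368, -0.0]
ft_force: [0.7, 0.3, -0.2]
width: 65.0
t: 29.9
ee_pos: [462.7, 152.7, 236.6]
orientation: [-3.118, -0.368, -0.015]
ft_force: [0.4, 1.4, -1.1]
width: 65.1
t: 30.7
ee_pos: [509.0, -149.2, 230.3]
orientation: [-3.119, -0.363, 0.003]
ft_force: [-0.4, 0.2, -0.7]
width: 64.8
```

View pics/f.png

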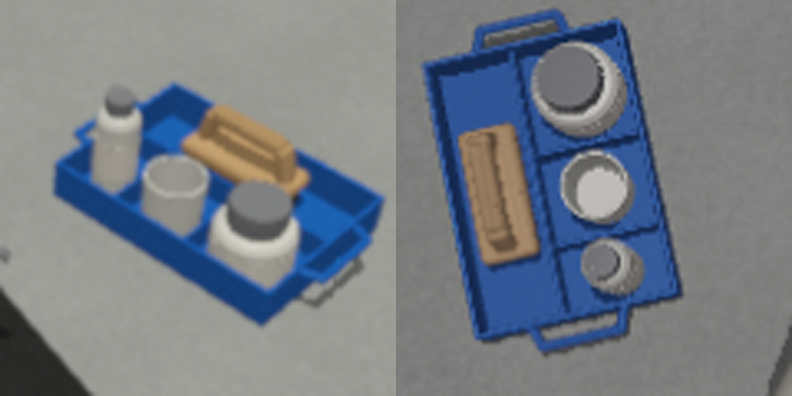

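View pics/s17.png

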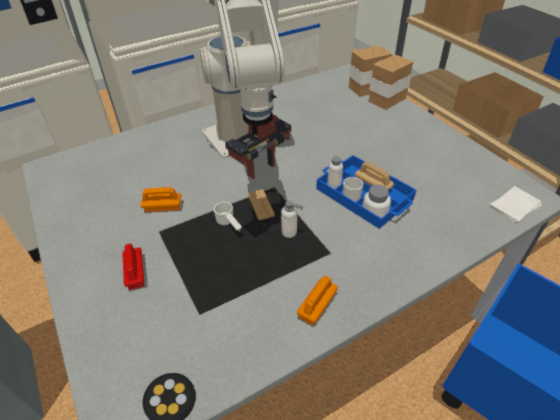

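```bash
python3 -m pendant '[{"turn":[0,0,0],"dp":[0,0,0],"claw":0.065},{"turn":[0,0,0],"dp":[0,0,0],"claw":0.065},{"turn":[0,0,0],"dp":[0,0,0],"claw":0.065}]'
python3 - <<'E'
from h import *
a=load('scene0.png')['pixels'].astype(int);b=load('s17.png')['pixels'].astype(int)
for n,(x,y,w,h) in dict(pump=(280,200,22,40),scoop=(213,202,30,32),flat=(248,188,28,34)).items(): print(n,np.abs(a-b)[y:y+h,x:x+w].mean().round(2))
print(ctrl.close_job())
E
```

```text
t: 31.1
ee_pos: [509.7, -147.2, 231.7]
orientation: [3.12, 0.371, 0.0]
ft_force: [0.2, 0.0, 0.4]
width: 65.0
pump 4.71
scoop 3.4
flat 26.19
the job is handed in; nothing more can be done
None
```

The caddy is packed and the job is handed in, at about 31 s on the robot's clock. I packed in the order asked: the bow-handled brush lengthwise, bristles down, in the long compartment, then the tub in the widest, the cup in the middle and the plain-cap bottle in the narrowest.

- **Final pictures:** both views show all four items upright in the right compartments, with the gripper clear of them.
- **Force and speed:** the highest wrist force I read was about 10 N, at the bottle set-down. I read force only at the end of each move. I did not check joint speeds; the moves were capped at 70% of the limits.
- **Left-behind items:** the pump bottle and scoop showed almost no change in image difference. The flat brush's patch differed more (26, against 3 to 5 for the others). I put that down to the arm's shadow, because it looks to be in the same place by eye, but I did not retake the picture without the shadow. I left the orange and red look-alike brushes alone.
- **Camera disagreement:** the two cameras differed by 4 to 7 mm in x on most items, and 11 mm on the brush from rough corner picks. I used values between the two, checked against the fingertips, and the parts fitted with room to spare.

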